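# Make up two service kits from the bench stock

### The job

Make up two kits from the stock on the bench: the inspection kit in the yellow tray gets the black loupe, the tub of swabs and the blue and white marker; the set-up kit in the blue tray gets the brass weight and the red hex key set. Stand the loupe (its round barrel) and the weight upright in the middle of their trays' white discs and the tub upright in the middle of the yellow tray's plain bay, and lay the marker and the hex keys flat and lengthwise along the middle of their trays' long lanes. Never tip the tub of swabs over.

Things in the scene. Friction and masses are not known exactly. Their poses are not given: they have to be found in the camera images.
- yellow_tray: Open yellow kit tray, fixed, 194 (x) x 170 (y) mm, walls 10 high, floor 3 thick. Origin: centre of underside; x points away from the robot, y left, within 0.12 rad. Ribs 5 mm above the floor part it: long lane on +y, 188 x 72, centre (0, 46) mm; on -y two bays 92 x 88: far one with a painted white disc 70 wide, centre (48, -38), near plain one, centre (-48, -38). Lips 40 wide stick out 10 mm at both ends.
- blue_tray: Open blue kit tray, fixed, 194 (x) x 170 (y) mm, walls 10 high, floor 3 thick. Origin: centre of underside; x points away from the robot, y left, within 0.12 rad. Ribs 5 mm above the floor part it: long lane on +y, 188 x 72, centre (0, 46) mm; on -y two bays 92 x 88: far one with a painted white disc 70 wide, centre (48, -38), near plain one, centre (-48, -38). Lips 40 wide stick out 10 mm at both ends. Plain bay unused.
- marker: Blue and white marker pen lying flat, 130 mm long, 13 mm wide and high, about 18 g; does not roll. Origin: underside at mid-length; y along the pen, z up.
- hex_set: Folding hex key set with red side plates, lying flat, 85 mm long, 26 mm wide over the plates, 18 mm high, about 80 g. Origin: underside at the middle; y along its length, x across the plates, z up.
- loupe: Black loupe standing on end: a round barrel 38 mm across and 34 mm high, with a flat tab sticking out sideways along +x, 30 mm long, about 10 mm above the underside; about 70 g. Origin: on the underside, 15 mm from the barrel's axis towards the tab; z up. Grip the barrel across y.
- loupe_barrel (a point): Centre of the underside of the loupe's barrel; axes as the loupe's.
- tub: White round tub of swabs, standing; 58 mm across, 55 mm high, the white swabs stick up to 76 mm; about 60 g. Origin: centre of the underside, z up the axis.
- brass_weight: Turned brass hold-down weight, standing; 40 mm across at the body, which is upright-sided to 30 mm, narrowing to a knob, 58 mm high; about 500 g. Origin: centre of the underside, z up the axis.
Mind the look-alikes: they are no part of the job. There is more than one size of the marker; the job needs the larger.

How it is judged:
By the outcome, as a careful person would: the job done as asked, in the order asked, and still so for the second after the job is handed in, with the robot touching nothing.
It also fails if it takes over 128 s, if anything falls off the work surface, if the arm or the gripper's body presses on something with over 40 N, if the wrist force passes 120 N, or if a joint passes its speed limit or range.

### The arm

A 7-joint arm with a two-finger parallel gripper is mounted at the origin on a cart in front of the work surface, level with it; the furniture and walls round the work are solid. World frame = base frame: x ahead of the robot, y to its left, z up, the work surface at z = 0. Lengths are in mm, angles in rad, forces in N, time in s.
With the tool pointing down it reaches from about 425 to 875 mm from the base axis. Payload 9.9 kg.
Tool frame: the origin (TCP) lies on the centre line of the jaws, within the pads' length; the fingertips stand 22 mm ahead of it and the grasp point (between the pads) lies 3 mm ahead of it; z points along the fingers, y is the line along which they close (so a half turn about z gives the same grasp; the last joint's range is limited). The gripper opens to 85 mm and grips with 20 to 120 N. Pads are 22 mm wide; open, the fingers measure 114 mm over their backs; the gripper's body (76 mm by 85 mm) begins 54 mm behind the grasp point. The pads swing forward as they close: fully open they stand 13 mm farther back than shut.
Start: joints at [-1.269, 0.576, 0.025, 1.437, -0.015, 1.129, -0.057], TCP at [253.996, 625.392, 253.289] pointing down, gripper open.
Joint ranges: [-2.76, 2.76], [-0.34, 2.15], [-1.52, 1.57], [0.19, 2.46], [-1.09, 4.23], [0.17, 1.99], [-2.82, 2.82]. Speed limits (rad/s): [2.22, 2.22, 3.01, 3.01, 3.14, 3.14, 3.14].

### API

Orientations are given as a unit quaternion [w, x, y, z].
In Python, from workcell import state, cams, hand_in gives the robot as it stands. The module is installed in compiled form; this text tells all that it offers.
- The arm moves only by the tool jog_arm, never from a script. Its argument "series" is a list that holds one entry, the list of rows, each a list of 7 numbers: the opening in per cent of the stroke, from 0 (shut) to 100 (fully open), then the shift along the tool's x, y, z in cm, then the turn, a rotation vector about the tool's x, y, z in rad. In form: [[[grip, x, y, z, ax, ay, az], ...]]. A call has 1 to 10 rows; each row is the pose to reach, as a shift and turn from the pose commanded when the call began, along the tool's axes at that moment; what a row does not reach only later rows make up. A row lasts 1/12 s, in which the tool goes at most 41.7 mm and 7.16 degrees, less where a joint would pass 70% of its speed; a pose out of reach is approached as far as the arm can. A call with a gripper value outside its range is refused whole. The fingers move at their own pace and stop on an object; "grip_force" is the grip in N (left out, the last holds). Time passes only in rows, so rows that repeat a pose let the fingers close. It gives the time, the measured TCP pose, the force, the opening and the grip force at its end, in the units of the state.
- state(): the state, without advancing time (a new reading comes with each control period).
- cams.camera(name): name is "scene" or "top" or "wrist"; returns a dict with "color" (480x640x3 uint8, red, green, blue), "mtx" (3x3 intrinsics, pixels), "k1" (the pictures are not rectified: a ray, as slopes to the right and down, at radius r is drawn at 1 + k1 r^2 times it, then the intrinsics apply), "cam_to_world" (4x4, takes a point from camera to world coordinates). Camera axes: x right, y up, looking along -z (the intrinsics and any distortion apply to the point x, -y, -z); pixel columns grow to the right and rows downward; lengths in mm; the calibration is good to about 2 mm. A picture is of the moment at which its call begins. There is no depth.
- hand_in(): hands the job in; it is judged then, once.
The state is a dict: "time": time; "joint_pos": joint angles; "qd": joint speeds; "tau": joint torques, N m; "position": TCP position; "orientation": TCP orientation; "ft_force": force on the tool from outside, world axes, zero at the start; "moment": the same for the moment, N m; "finger_gap": finger opening in mm; "gripper_force": force on a finger pad.
Only numpy, scipy, OpenCV 4.12 (cv2) and the standard library are available. Lean on these libraries where they do the work, as an engineer would, in place of code of your own. Each camera call takes 0.05 s, during which the arm holds its last target. There are 200 camera calls.

## Working session

There is one attempt and no reset: what is moved stays moved. The work goes in short steps, Python scripts to look and compute and a tool call to move; the robot and the scene stay as the last step left them, time stands still between calls to the robot, and variables do not carry over. Pictures are saved under pics/ and viewed, at most 14 in all, crops included, and the job is handed in when it is done.

Besides the shell and the picture viewer there is one more tool, called after "Call:" as name(argument=value, ...) on one line, values as JSON. jog_arm: Moves the arm, as the interface text tells. Its arguments: {"type":"object","properties":{"series":{"type":"array","items":{"type":"array","items":{"type":"array","items":{"type":"number"}}}},"grip_force":{"type":"number"}},"required":["series"]}

```bash
mkdir -p pics
cat > h.py <<'E'
import numpy as np, cv2
from workcell import state, cams, hand_in
def snap(n,f=None):
    d=cams.camera(n)
    if f: cv2.imwrite('pics/'+f,cv2.cvtColor(d['color'],cv2.COLOR_RGB2BGR))
    np.savez(n+'.npz',**d); return d
def load(n): return dict(np.load(n+'.npz'))
def ray(d,u,v):
    K=d['mtx'];k=float(d['k1'])
    p=cv2.undistortPoints(np.array([[[u,v]]],float),K,np.array([k,0,0,0,0.]))[0,0]
    T=d['cam_to_world'];r=T[:3,:3]@np.array([p[0],-p[1],-1]);return T[:3,3],r
def w(d,u,v,z=0):
    o,r=ray(d,u,v);return (o+r*(z-o[2])/r[2])[:2]
def proj(d,P):
    T=np.linalg.inv(d['cam_to_world']);p=T[:3,:3]@np.array(P,float)+T[:3,3]
    a,b=p[0]/-p[2],-p[1]/-p[2];s=1+float(d['k1'])*(a*a+b*b)
    q=d['mtx']@np.array([a*s,b*s,1]);return q[:2]
E
python3 - <<'E'
from h import *
for n in('scene','top'):
    d=snap(n,n+'0.png');print(n,d['cam_to_world'].round(2).tolist(),d['mtx'].tolist(),d['k1'])
print(state())
E
```

```text
scene [[0.22, 0.68, -0.7, -413.17], [-0.98, 0.15, -0.15, -345.42], [0.01, 0.72, 0.69, 928.83], [0.0, 0.0, 0.0, 1.0]] [[591.3689156414108, 0.0, 315.69520570279036], [0.0, 591.3689156414108, 230.9198944598587], [0.0, 0.0, 1.0]] -0.029518267826855512
top [[0.03, 0.98, -0.21, 287.06], [-1.0, 0.03, -0.01, -150.16], [-0.0, 0.21, 0.98, 965.03], [0.0, 0.0, 0.0, 1.0]] [[470.52466102981816, 0.0, 318.4885385848171], [0.0, 470.52466102981816, 238.88317539712457], [0.0, 0.0, 1.0]] -0.052164247527615566
{'time': 0.1, 'joint_pos': array([-1.26884465,  0.57645371,  0.02484209,  1.43783627, -0.01500928,
        1.12900558, -0.05648635]), 'qd': array([-0.00144713, -0.00025651, -0.00012635, -0.00094814,  0.00170993,
       -0.00163805, -0.00215181]), 'tau': array([ 7.55446352e-03, -7.67301893e+01,  2.25807957e+00, -2.86603886e+01,
        1.58589275e-02,  8.66882619e-03,  4.92081051e-05]), 'position': array([253.81581257, 625.04974283, 252.52059842]), 'orientation': array([-1.12640434e-04,  1.91659358e-01,  9.81461214e-01, -7.50842081e-04]), 'ft_force': array([ 1.07044538,  0.53408355, -0.05963762]), 'moment': array([ 0.01823836, -0.02543544, -0.0195758 ]), 'gripper_force': 0.0, 'finger_gap': 85.33017093193703}
```

View pics/top0.png

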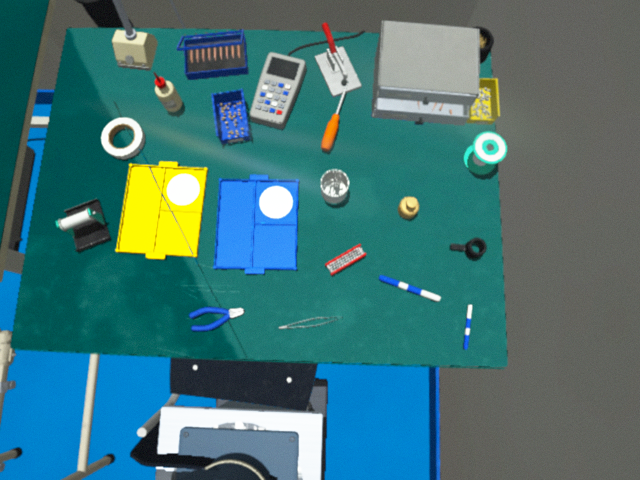

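View pics/scene0.png

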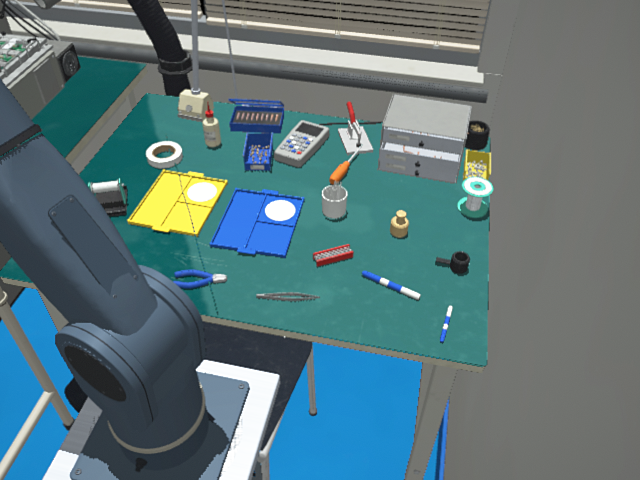

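Candidates (top view):
- **Marker:** (410,288) is the larger one; (468,327) is the small look-alike.
- **Loupe:** (475,248) is black with a tab; the black pot at (485,42) and the reel at (487,150) are not it.
- **Tub:** (335,186); the tape roll (122,138) is not it.
- **Weight:** (408,207), brass with a knob.
- **Hex set:** (346,260), red; the red-handled tool (330,40) is not it.

Next, a close crop to check these and the measurements.

Run:
```python
from h import *
d=load('top');im=d['color'];hsv=cv2.cvtColor(im,cv2.COLOR_RGB2HSV)
c=im[160:350,310:500];cv2.imwrite('pics/crop.png',cv2.cvtColor(cv2.resize(c,(600,600),interpolation=cv2.INTER_CUBIC),cv2.COLOR_RGB2BGR))
H,S,V=[hsv[...,i].astype(int) for i in range(3)]
def comp(m,box,z,name,rect=True):
    x0,y0,x1,y1=box;k=np.zeros(m.shape,np.uint8);k[y0:y1,x0:x1]=m[y0:y1,x0:x1]
    n,l,st,ce=cv2.connectedComponentsWithStats(k);i=1+np.argmax(st[1:,4])
    p=np.argwhere(l==i)[:,::-1] if rect else np.argwhere(k)[:,::-1]
    q=np.array([w(d,a,b,z) for a,b in p],np.float32);r=cv2.minAreaRect(q)
    print(name,len(p),'pixc',p.mean(0).round(1),'mean',q.mean(0).round(1),'rect',np.round(r[0],1),np.round(r[1],1),round(r[2],1))
teal=(H>75)&(H<98)&(S>120)
comp((H>20)&(H<35)&(S>120),(100,150,215,270),13,'yellow')
comp((H>100)&(H<125)&(S>120),(210,165,305,285),13,'blue')
wh=(S<60)&(V>170)
comp(wh,(160,165,205,210),3,'ydisc');comp(wh,(250,180,300,225),3,'bdisc')
comp(((H>100)&(H<125)&(S>100))|((S<80)&(V>130)),(375,270,445,305),10,'marker',False)
comp(((H>100)&(H<125)&(S>100))|((S<80)&(V>130)),(455,300,480,352),8,'small',False)
comp((H<8)|(H>172),(322,240,370,280),18,'hex')
comp(~teal&(V<70),(440,230,495,265),20,'loupe')
comp((H>8)&(H<28)&(S>70),(390,190,425,225),25,'weight')
comp((S<70),(315,165,355,210),40,'tub')
```

```text
yellow 6515 pixc [159.1 212.9] mean [541.9 198.9] rect [550.5 194.2] [174. 216.] 88.5
blue 6725 pixc [254.2 227.1] mean [517.6  -4.8] rect [526.3  -9.5] [216.3 171.9] 0.9
ydisc 807 pixc [182.8 189. ] mean [598.8 156.6] rect [599.  156.3] [67.9 70.4] 1.8
bdisc 850 pixc [275.6 201.7] mean [576.5 -45.5] rect [577.2 -45.3] [69.  70.6] 1.9
marker 438 pixc [409.5 287.7] mean [ 401.4 -328.3] rect [ 401.5 -327.8] [132.2  14.6] 71.6
small 238 pixc [467.5 326.5] mean [ 327.  -445.6] rect [ 327.3 -445.8] [11.  91.4] 82.2
hex 166 pixc [342.6 254.8] mean [ 463.5 -190.5] rect [ 462.6 -191.3] [11.3 84.2] 31.7
loupe 332 pixc [471.1 247.6] mean [ 486.8 -454.3] rect [ 482.8 -449.1] [37.9 72.2] 18.1
weight 341 pixc [408.2 206.9] mean [ 567.9 -324.1] rect [ 567.8 -323.8] [43.3 42.3] 2.0
tub 807 pixc [334.1 185.4] mean [ 604.5 -168.5] rect [ 604.6 -169.4] [71.7 60. ] 1.9
```

View pics/crop.png

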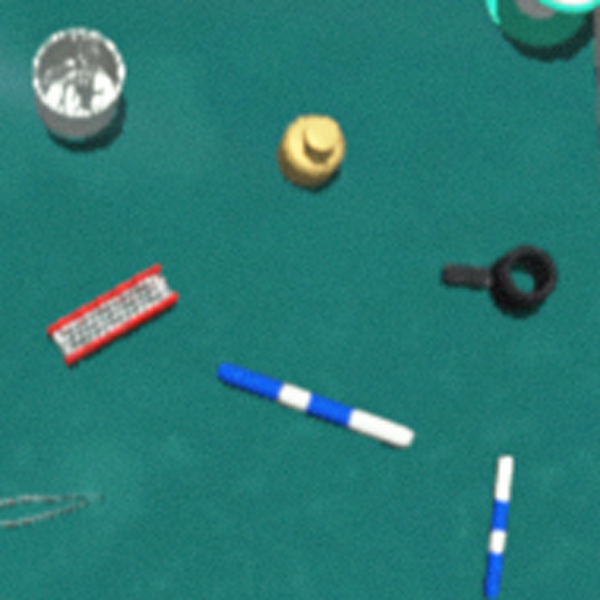

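The crop confirms the choices: larger marker at (410,288), loupe at (476,249) with its tab to the left, tub, brass weight and red hex set.

```bash
cat >> h.py <<'E'
from scipy.spatial.transform import Rotation as Ro
def go(*tg):
    """tg: (x,y,z,a_deg) targets, a = azimuth of tool y; prints tool-frame shifts cm and rotvec, from measured pose"""
    s=state();q=s['orientation'];R=Ro.from_quat([*q[1:],q[0]]).as_matrix();p=s['position']
    a0=np.degrees(np.arctan2(R[1,1],R[0,1]))
    print('t',round(s['time'],2),'p',p.round(1),'a',a0.round(1),'gap',round(s['finger_gap'],1),'q7',s['joint_pos'][6].round(2))
    for x,y,z,a in tg:
        a=np.radians(a);Rt=np.array([[-np.sin(a),np.cos(a),0],[np.cos(a),np.sin(a),0],[0,0,-1]])
        dp=R.T@(np.array([x,y,z])-p)/10;rv=Ro.from_matrix(R.T@Rt).as_rotvec()
        n=max(np.linalg.norm(dp)*10/41.7,np.degrees(np.linalg.norm(rv))/7.16)
        print((x,y,z),dp.round(2).tolist()+rv.round(3).tolist(),'rows',round(n,1))
E
python3 - <<'E'
from h import *
go((520,300,220,30),(560,-10,220,0),(480,-400,200,-44))
d=cams.camera('wrist');s=state();q=s['orientation'];R=Ro.from_quat([*q[1:],q[0]]).as_matrix()
print(R.T@(d['cam_to_world'][:3,3]-s['position']),(R.T@d['cam_to_world'][:3,:3]).round(2),d['mtx'][0,0])
E
```

```text
t 0.1 p [253.8 625.  252.5] a 67.9 gap 85.3 q7 -0.06
(520, 300, 220) [-36.89, -20.1, 3.29, -0.001, 0.001, 0.661] rows 10.1
(560, -10, 220) [-52.26, -47.32, 3.33, -0.001, 0.001, 1.185] rows 16.9
(480, -400, 200) [-59.52, -86.46, 5.39, -0.001, 0.002, 1.953] rows 25.2
[  67.07039021   -0.32917294 -120.73149636] [[-0.    0.97  0.26]
 [ 1.    0.    0.  ]
 [ 0.    0.26 -0.97]] 398.14466182807166
```

Call:
jog_arm(series=[[[100, -36.9, -20.1, 3.3, 0, 0, 0.66], [100, -36.9, -20.1, 3.3, 0, 0, 0.66], [100, -36.9, -20.1, 3.3, 0, 0, 0.66], [100, -36.9, -20.1, 3.3, 0, 0, 0.66], [100, -36.9, -20.1, 3.3, 0, 0, 0.66], [100, -36.9, -20.1, 3.3, 0, 0, 0.66], [100, -36.9, -20.1, 3.3, 0, 0, 0.66], [100, -36.9, -20.1, 3.3, 0, 0, 0.66], [100, -36.9, -20.1, 3.3, 0, 0, 0.66], [100, -36.9, -20.1, 3.3, 0, 0, 0.66]]])

```text
time: 0.98
position: [518.0, 302.3, 220.4]
orientation: [-0.0, 0.499, 0.866, -0.0]
ft_force: [-0.1, -0.1, 0.1]
finger_gap: 85.6
gripper_force: 0.0
```

Run:
```python
from h import *
go((540,95,230,5),(560,-50,220,0))
```

```text
t 0.98 p [518.  302.3 220.4] a 30.1 gap 85.6 q7 0.04
(540, 95, 230) [-19.04, -8.49, -0.96, -0.0, 0.0, 0.438] rows 5.0
(560, -50, 220) [-32.59, -14.03, 0.05, -0.0, 0.0, 0.525] rows 8.5
```

Call:
jog_arm(series=[[[100, -19.0, -8.5, -1, 0, 0, 0.44], [100, -19.0, -8.5, -1, 0, 0, 0.44], [100, -19.0, -8.5, -1, 0, 0, 0.44], [100, -19.0, -8.5, -1, 0, 0, 0.44], [100, -19.0, -8.5, -1, 0, 0, 0.44], [100, -19.0, -8.5, -1, 0, 0, 0.44], [100, -19.0, -8.5, -1, 0, 0, 0.44], [100, -19.0, -8.5, -1, 0, 0, 0.44]]])

```text
time: 1.65
position: [538.8, 97.4, 230.6]
orientation: [-0.0, 0.676, 0.736, 0.0]
ft_force: [0.3, 1.2, 0.5]
finger_gap: 85.1
gripper_force: 0.0
```

Run:
```python
from h import *
d=snap('wrist','w1.png')
hsv=cv2.cvtColor(d['color'],cv2.COLOR_RGB2HSV);H,S,V=[hsv[...,i].astype(int) for i in range(3)]
for nm,m in(('Y',(H>20)&(H<35)&(S>120)),('B',(H>100)&(H<125)&(S>120))):
    n,l,st,ce=cv2.connectedComponentsWithStats(m.astype(np.uint8));i=1+np.argmax(st[1:,4])
    p=np.argwhere(l==i)[:,::-1];q=np.array([w(d,a,b,10) for a,b in p[::5]],np.float32);print(nm,st[i],cv2.minAreaRect(q))
m=(S<60)&(V>150)
n,l,st,ce=cv2.connectedComponentsWithStats(m.astype(np.uint8))
for i in range(1,n):
    if st[i,4]>1500: print(st[i],ce[i].round(1),np.mean([w(d,a,b,3) for b,a in np.argwhere(l==i)],0))
go((560,-200,220,-20),(500,-390,190,-44))
```

```text
Y [  211     0   271   210 42099] ((549.9962768554688, 190.98468017578125), (163.76417541503906, 213.31637573242188), 89.03018188476562)
B [  182   223   230   182 31275] ((526.135986328125, -7.328468322753906), (213.45957946777344, 173.5679931640625), 1.3416988849639893)
[ 522    0   98   29 1736] [568.8  12.4] [721.83403392 271.12778024]
[ 352  104   83   85 5457] [393.2 145.9] [597.07454416 157.06200472]
[ 308  323   71   63 3543] [343.1 354.4] [574.47561948 -45.34728547]
[ 543  324   97   56 2852] [590.4 348.7] [816.57210484 -19.21793277]
t 1.7 p [538.7  98.3 230.5] a 5.0 gap 85.5 q7 0.02
(560, -200, 220) [-29.9, -0.45, 1.03, -0.001, -0.001, 0.436] rows 7.2
(500, -390, 190) [-48.31, -8.07, 4.02, -0.001, -0.0, 0.854] rows 11.8
```

View pics/w1.png

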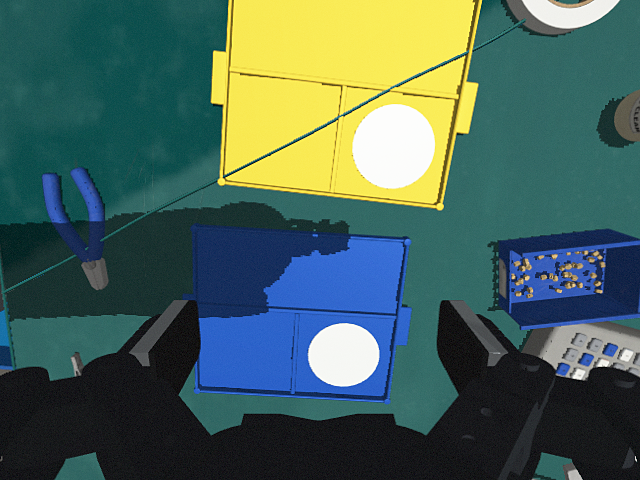

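The wrist view shows both trays, with discs at (393,146) and (343,354). A thin line runs across the yellow tray from (5,290) to (525,20), also visible in the top view. It could be a cord in the air, so I'll triangulate it.

Run:
```python
from h import *
L={}
for n,pts in(('top',[(125,118),(150,165),(175,215),(198,262),(235,335)]),('wrist',[(60,262),(120,232),(220,180),(300,140),(400,87),(460,56)])):
    d=load(n);im=d['color'].astype(int);g=cv2.cvtColor(d['color'],cv2.COLOR_RGB2GRAY).astype(int);out=[]
    # precise: along the column/row, darkest pixel relative to the median
    for u,v in pts:
        seg=range(-12,13)
        vals=[np.abs(im[v,u+k]-np.median(im[v,u-12:u+13],0)).sum() for k in seg] if n=='top' else [np.abs(im[v+k,u]-np.median(im[v-12:v+13,u],0)).sum() for k in seg]
        k=int(np.argmax(vals))-12;out.append((u+k,v) if n=='top' else (u,v+k))
    print(n,out);L[n]=(d,out)
# plane through top camera and its line (SVD of rays), intersect wrist rays
d,o=L['top'];rs=np.array([ray(d,*p)[1] for p in o]);rs/=np.linalg.norm(rs,axis=1)[:,None]
_,sv,Vt=np.linalg.svd(rs);N=Vt[2];print('sv',sv);c=ray(d,0,0)[0]
d2,o2=L['wrist']
for p in o2:
    a,r=ray(d2,*p);print(p,(a+r*(N@(c-a))/(N@r)).round(0))
```

```text
top [(113, 118), (157, 165), (173, 215), (186, 262), (223, 335)]
wrist [(60, 263), (120, 228), (220, 187), (300, 139), (400, 84), (460, 56)]
sv [2.20544238 0.36759024 0.03002228]
(60, 263) [366.  64.  98.]
(120, 228) [398.  86.  77.]
(220, 187) [473. 125. 101.]
(300, 139) [520. 158.  69.]
(400, 84) [589. 202.  42.]
(460, 56) [628. 224.  45.]
```

Run:
```python
from h import *
d=load('top');c=cv2.cvtColor(d['color'],cv2.COLOR_RGB2BGR)
a=cv2.resize(c[80:380,80:280],(400,600),interpolation=cv2.INTER_CUBIC)
d=load('scene');c=cv2.cvtColor(d['color'],cv2.COLOR_RGB2BGR)
b=cv2.resize(c[100:350,100:266],(400,600),interpolation=cv2.INTER_CUBIC)
cv2.imwrite('pics/line.png',np.hstack([a,b]))
```

```text
(no output)
```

View pics/line.png

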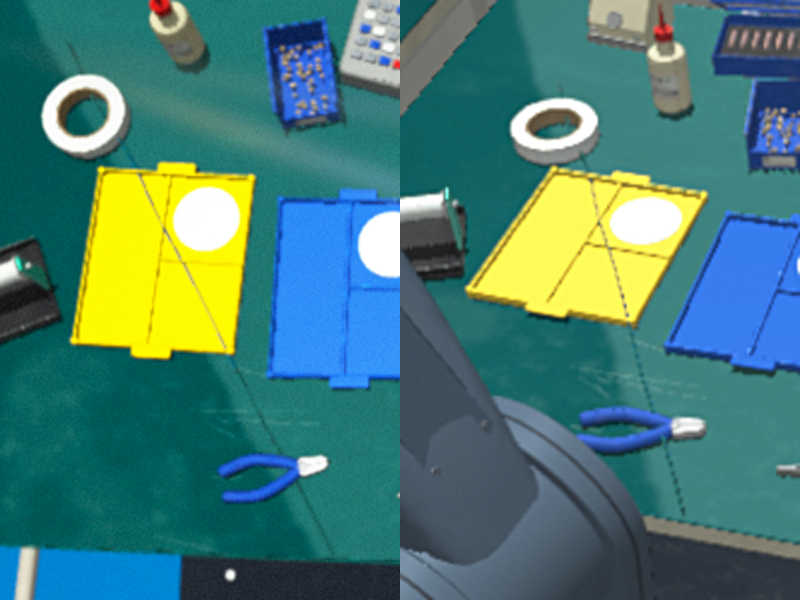

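Run:
```python
from h import *
t,s,k=load('top'),load('scene'),load('wrist')
for z in(0,100):
  print(z,'top',[w(t,u,v,z).round(0) for u,v in((115,102),(147,165),(162.5,195),(192,252),(245,355))])
  print('scene',[w(s,u,v,z).round(0) for u,v in((166.6,135.6),(180,178),(186,201),(194,232),(218,314.6))])
  print('wrist',[w(k,u,v,z).round(0) for u,v in((5,290),(60,263),(220,182),(340,118),(460,56),(520,24))])
```

```text
0 top [array([803., 335.]), array([653., 243.]), array([585., 200.]), array([462., 124.]), array([256.,  -1.])]
scene [array([801., 332.]), array([637., 227.]), array([559., 180.]), array([463., 124.]), array([253.,  -7.])]
wrist [array([247.,  -6.]), array([302.,  26.]), array([450., 114.]), array([550., 176.]), array([642., 233.]), array([686., 260.])]
100 top [array([750., 285.]), array([615., 202.]), array([554., 164.]), array([444.,  96.]), array([260., -16.])]
scene [array([670., 259.]), array([524., 166.]), array([454., 124.]), array([368.,  73.]), array([181., -43.])]
wrist [array([328.,  42.]), array([368.,  65.]), array([473., 128.]), array([545., 173.]), array([611., 213.]), array([643., 233.])]
```

The line has no parallax at z=0 in the three views, so it is a mark or shadow on the surface and can be ignored. On to the loupe.

Call:
jog_arm(series=[[[100, -29.9, -0.5, 1, 0, 0, 0.44], [100, -29.9, -0.5, 1, 0, 0, 0.44], [100, -29.9, -0.5, 1, 0, 0, 0.44], [100, -29.9, -0.5, 1, 0, 0, 0.44], [100, -29.9, -0.5, 1, 0, 0, 0.44], [100, -29.9, -0.5, 1, 0, 0, 0.44], [100, -29.9, -0.5, 1, 0, 0, 0.44], [100, -48.3, -8.1, 4, 0, 0, 0.85], [100, -48.3, -8.1, 4, 0, 0, 0.85], [100, -48.3, -8.1, 4, 0, 0, 0.85]]])

```text
time: 2.53
position: [523.6, -312.1, 202.1]
orientation: [-0.0, 0.913, 0.407, 0.0]
ft_force: [1.6, 0.4, 1.1]
finger_gap: 85.2
gripper_force: 0.0
```

Call:
jog_arm(series=[[[100, -4, 0, 0, 0, 0, 0.2], [100, -4, 0, 0, 0, 0, 0.2], [100, -4, 0, 0, 0, 0, 0.2], [100, -4, 0, 0, 0, 0, 0.2]]])

```text
time: 2.87
position: [497.6, -340.4, 202.2]
orientation: [-0.001, 0.948, 0.317, 0.0]
ft_force: [0.4, 0.2, 0.4]
finger_gap: 85.1
gripper_force: 0.0
```

Run:
```python
from h import *
go()
d=snap('wrist','w2.png')
```

```text
t 2.87 p [ 497.6 -340.4  202.2] a -53.0 gap 85.1 q7 -0.01
```

View pics/w2.png

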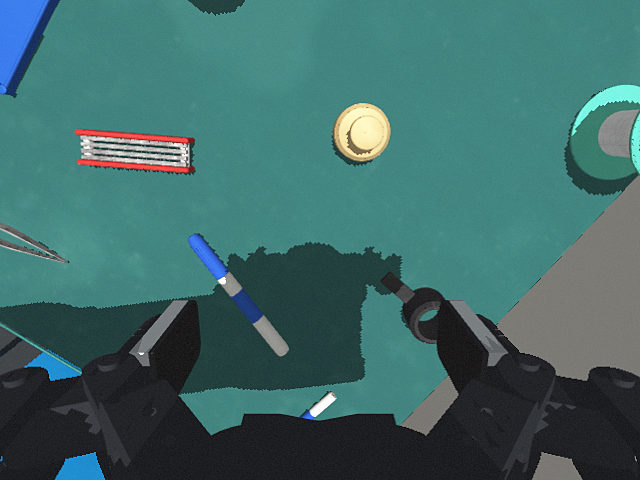

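The wrist view shows the hex set (135,152), marker (238,295), weight (362,132) and the loupe, with its barrel at about (425,315) and its tab at (393,285).

Run:
```python
from h import *
t,k=load('top'),load('wrist')
print('loupe top-view rim', [w(t,u,v,34).round(1) for u,v in((476.3,248.2),)],'tab',w(t,454,247,14).round(1),w(t,460,247.3,14).round(1))
print('rim pts wrist',[w(k,u,v,34).round(1) for u,v in((402,316),(425,289),(415,294),(405,302),(413,338))],'tab end',w(k,387,279,14).round(1),'tab',w(k,396,288,14).round(1))
hsv=cv2.cvtColor(k['color'],cv2.COLOR_RGB2HSV);H,S,V=[hsv[...,i].astype(int) for i in range(3)]
def comp(m,box,z,name):
    x0,y0,x1,y1=box;q=np.zeros(m.shape,np.uint8);q[y0:y1,x0:x1]=m[y0:y1,x0:x1]
    q=cv2.morphologyEx(q,cv2.MORPH_OPEN,np.ones((3,3),np.uint8))
    p=np.argwhere(q)[:,::-1];P=np.array([w(k,a,b,z) for a,b in p],np.float32);r=cv2.minAreaRect(P);print(name,len(p),np.round(r[0],1),np.round(r[1],1),round(r[2],1))
comp((H<8)|(H>172),(70,120,200,180),18,'hex')
comp(((H>100)&(H<125)&(S>100))|((S<60)),(185,230,292,358),12,'marker')
comp((H>10)&(H<30)&(S>50)&(V>120),(330,98,394,168),30,'weight30')
comp((H>10)&(H<30)&(S>50)&(V>120),(330,98,394,168),15,'weight15')
```

```text
loupe top-view rim [array([ 483. , -460.4])] tab [ 488.2 -420.6] [ 488.  -433.1]
rim pts wrist [array([ 476.6, -438.3]), array([ 505. , -437.8]), array([ 497.2, -434.3]), array([ 487.3, -432.5]), array([ 467.1, -458. ])] tab end [ 489.8 -416.4] tab [ 488.1 -427.4]
hex 1469 [ 455.8 -198.7] [26.7 88.7] 32.5
marker 2908 [ 397.9 -323.4] [111.7  91.1] 37.7
weight30 2408 [ 567.9 -325.1] [39.2 39.2] 37.5
weight15 2408 [ 568.9 -326.4] [41.2 41.2] 37.5
```

Run:
```python
from h import *
go((485,-460,150,-5))
```

```text
t 2.92 p [ 498.  -339.9  202.3] a -52.9 gap 85.3 q7 -0.01
(485, -460, 150) [-8.28, 8.81, 5.21, -0.001, -0.001, -0.837] rows 6.7
```

Call:
jog_arm(series=[[[100, -8.3, 8.8, 5.2, 0, 0, -0.84], [100, -8.3, 8.8, 5.2, 0, 0, -0.84], [100, -8.3, 8.8, 5.2, 0, 0, -0.84], [100, -8.3, 8.8, 5.2, 0, 0, -0.84], [100, -8.3, 8.8, 5.2, 0, 0, -0.84], [100, -8.3, 8.8, 5.2, 0, 0, -0.84], [100, -8.3, 8.8, 5.2, 0, 0, -0.84], [100, -8.3, 8.8, 5.2, 0, 0, -0.84], [100, -8.3, 8.8, 5.2, 0, 0, -0.84]]])

```text
time: 3.67
position: [483.9, -460.8, 150.8]
orientation: [0.0, 0.738, 0.675, 0.001]
ft_force: [-0.4, -0.0, 0.1]
finger_gap: 85.2
gripper_force: 0.0
```

Run:
```python
from h import *
go()
d=snap('wrist','w3.png')
```

```text
t 3.67 p [ 483.9 -460.8  150.8] a -5.1 gap 85.2 q7 0.83
```

View pics/w3.png

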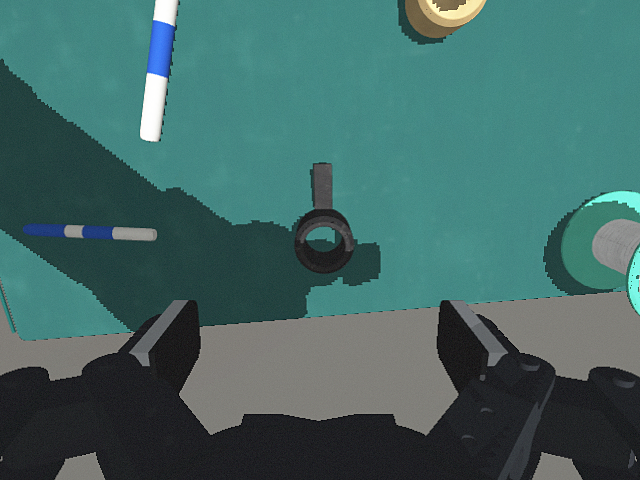

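The loupe's barrel rim is at (324,244) and its tab points up to (322,164).

Run:
```python
from h import *
k=load('wrist')
L,R,B,C=[w(k,u,v,34) for u,v in((295,243),(354,243),(324,273),(324.5,244))]
print(L,R,np.linalg.norm(R-L),B,C,np.linalg.norm(B-C),w(k,322,164,14))
x,y=C;go((x,y,60,-5),(x,y,26,-5))
```

```text
[ 468.76946603 -459.72043756] [ 505.19198615 -463.02252897] 36.57189876636285 [ 484.97123026 -480.97999136] [ 486.92353496 -462.01281117] 19.06739148821002 [ 489.73039656 -414.69843757]
t 3.72 p [ 483.7 -461.   150.8] a -5.2 gap 85.7 q7 0.83
(np.float64(486.92353495606244), np.float64(-462.0128111668051), 60) [-0.08, 0.33, 9.08, 0.001, -0.001, -0.003] rows 2.2
(np.float64(486.92353495606244), np.float64(-462.0128111668051), 26) [-0.08, 0.33, 12.48, 0.001, -0.001, -0.003] rows 3.0
```

Call:
jog_arm(series=[[[100, -0.1, 0.3, 4, 0, 0, 0.02], [100, -0.1, 0.3, 8, 0, 0, 0.02], [100, -0.1, 0.3, 10, 0, 0, 0.02], [100, -0.1, 0.3, 11.5, 0, 0, 0.02], [100, -0.1, 0.3, 12.4, 0, 0, 0.02], [30, -0.1, 0.3, 12.4, 0, 0, 0.02], [30, -0.1, 0.3, 12.4, 0, 0, 0.02], [30, -0.1, 0.3, 12.4, 0, 0, 0.02], [30, -0.1, 0.3, 12.4, 0, 0, 0.02], [30, -0.1, 0.3, 12.4, 0, 0, 0.02]]], grip_force=40)

```text
time: 4.55
position: [485.9, -464.1, 28.4]
orientation: [0.001, 0.745, 0.667, 0.0]
ft_force: [0.5, -0.5, 4.6]
finger_gap: 36.4
gripper_force: 39.5
```

Call:
jog_arm(series=[[[30, 0, 0, 0, 0, 0, 0], [30, 0, 0, 0, 0, 0, 0], [30, 0, 0, 0, 0, 0, 0], [30, 0, 0, 0, 0, 0, 0]]])

```text
time: 4.88
position: [485.9, -464.1, 28.4]
orientation: [0.001, 0.745, 0.667, 0.0]
ft_force: [-0.8, 1.0, 6.0]
finger_gap: 36.6
gripper_force: 39.7
```

Run:
```python
from h import *
go((486,-464,130,-4),(560,-200,140,10),(575,0,140,30),(598,156,120,45))
```

```text
t 4.88 p [ 485.9 -464.1   28.4] a -6.3 gap 36.6 q7 0.86
(486, -464, 130) [-0.01, 0.03, -10.16, 0.002, 0.001, -0.04] rows 2.4
(560, -200, 140) [27.05, 4.48, -11.19, 0.002, 0.002, -0.285] rows 7.1
(575, 0, 140) [47.09, 3.77, -11.21, 0.002, 0.002, -0.634] rows 11.6
(598, 156, 120) [62.85, 4.34, -9.23, 0.001, 0.002, -0.896] rows 15.3
```

Call:
jog_arm(series=[[[30, 0, 0, -3, 0, 0, 0], [30, 0, 0, -7, 0, 0, 0], [30, 0, 0, -10.5, 0, 0, -0.04], [30, 27, 4.5, -11.2, 0, 0, -0.28], [30, 27, 4.5, -11.2, 0, 0, -0.28], [30, 27, 4.5, -11.2, 0, 0, -0.28], [30, 27, 4.5, -11.2, 0, 0, -0.28], [30, 27, 4.5, -11.2, 0, 0, -0.28], [30, 27, 4.5, -11.2, 0, 0, -0.28], [30, 27, 4.5, -11.2, 0, 0, -0.28]]])

```text
time: 5.72
position: [561.2, -194.4, 139.4]
orientation: [-0.0, 0.643, 0.766, 0.001]
ft_force: [1.0, 0.5, -0.7]
finger_gap: 36.5
gripper_force: 40.5
```

Run:
```python
from h import *
go((575,0,140,30),(598,156,90,45))
```

```text
t 5.72 p [ 561.2 -194.4  139.4] a 10.0 gap 36.5 q7 0.65
(575, 0, 140) [18.9, 4.73, -0.01, 0.002, -0.002, -0.349] rows 4.7
(598, 156, 90) [33.86, 9.69, 5.03, 0.002, -0.002, -0.611] rows 8.5
```

Call:
jog_arm(series=[[[30, 18.9, 4.7, 0, 0, 0, -0.35], [30, 18.9, 4.7, 0, 0, 0, -0.35], [30, 18.9, 4.7, 0, 0, 0, -0.35], [30, 18.9, 4.7, 0, 0, 0, -0.35], [30, 33.9, 9.7, 3, 0, 0, -0.61], [30, 33.9, 9.7, 5, 0, 0, -0.61], [30, 33.9, 9.7, 5, 0, 0, -0.61], [30, 33.9, 9.7, 5, 0, 0, -0.61], [30, 33.9, 9.7, 5, 0, 0, -0.61], [30, 33.9, 9.7, 5, 0, 0, -0.61]]])

```text
time: 6.55
position: [597.1, 158.9, 87.5]
orientation: [-0.001, 0.381, 0.924, 0.002]
ft_force: [-0.8, 0.6, -0.5]
finger_gap: 36.4
gripper_force: 40.5
```

Run:
```python
from h import *
import time
snap('wrist','w4.png')
go((598.7,156,33,45),(598.7,156,31.5,45))
```

```text
t 6.6 p [597.3 154.8  88.2] a 45.0 gap 36.3 q7 0.57
(598.7, 156, 33) [-0.03, 0.18, 5.52, 0.001, -0.002, 0.0] rows 1.3
(598.7, 156, 31.5) [-0.03, 0.18, 5.67, 0.001, -0.002, 0.0] rows 1.4
```

View pics/w4.png

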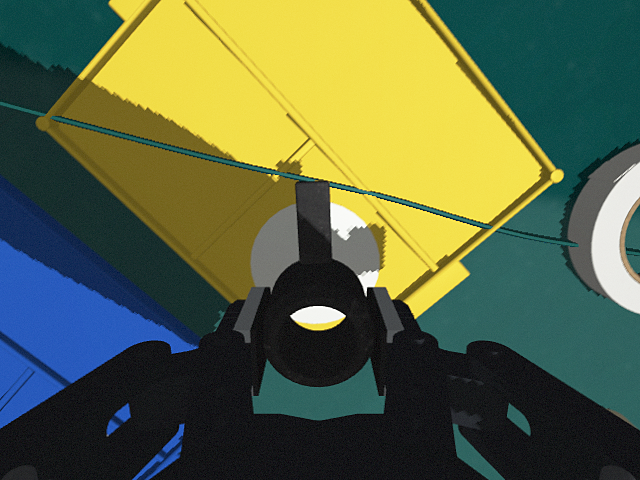

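The loupe hangs upright over the disc at (315,240). In this view the line bends at the tray edges, so I'll check numerically whether it follows the surface.

Run:
```python
from h import *
k=load('wrist');hsv=cv2.cvtColor(k['color'],cv2.COLOR_RGB2HSV).astype(int)
n=np.array([.523,-.852]);P0=np.array([550,176])
for u in list(range(2,44,10))+list(range(60,500,20))+list(range(505,575,12)):
    v0=int(120+(u-45)*.243) if u>44 else int(103+u*.38)
    c=hsv[v0-25:v0+25,u]
    m=((c[:,0]>75)&(c[:,0]<100)&(c[:,1]>90)) if 45<u<490 else (c[:,2]>np.median(c[:,2])+15)
    vs=np.argwhere(m)[:,0]+v0-25
    if len(vs): print(u,vs.min(),vs.max(),'perp z0 %.1f z3 %.1f z13 %.1f z30 %.1f'%tuple(n@(w(k,u,vs.mean(),z)-P0) for z in(0,3,13,30)),w(k,u,vs.mean(),3).round(0))
T=load('top')
print('top z3',[(n@(w(T,u,v,3)-P0)).round(1) for u,v in((162.5,195),(177,222),(192,252),(147,165))])
```

```text
2 102 105 perp z0 -2.5 z3 -2.8 z13 -3.9 z30 -5.7 [430. 105.]
12 105 108 perp z0 -2.2 z3 -2.5 z13 -3.6 z30 -5.5 [434. 108.]
22 108 110 perp z0 -2.1 z3 -2.5 z13 -3.6 z30 -5.5 [438. 110.]
32 110 113 perp z0 -2.1 z3 -2.4 z13 -3.5 z30 -5.4 [442. 113.]
42 113 130 perp z0 1.6 z3 1.2 z13 -0.1 z30 -2.2 [449. 112.]
60 116 147 perp z0 1.5 z3 1.1 z13 -0.2 z30 -2.4 [456. 117.]
80 122 126 perp z0 -1.6 z3 -2.0 z13 -3.1 z30 -5.0 [463. 125.]
100 127 131 perp z0 -1.5 z3 -1.9 z13 -3.0 z30 -4.9 [471. 130.]
120 132 137 perp z0 -1.2 z3 -1.5 z13 -2.7 z30 -4.6 [480. 135.]
140 138 142 perp z0 -0.9 z3 -1.2 z13 -2.4 z30 -4.4 [489. 140.]
160 143 147 perp z0 -0.8 z3 -1.1 z13 -2.3 z30 -4.3 [498. 145.]
180 148 152 perp z0 -0.7 z3 -1.0 z13 -2.2 z30 -4.2 [506. 150.]
200 153 157 perp z0 -0.6 z3 -0.9 z13 -2.1 z30 -4.1 [515. 156.]
220 158 162 perp z0 -0.5 z3 -0.8 z13 -2.0 z30 -4.0 [524. 161.]
240 163 167 perp z0 -0.4 z3 -0.8 z13 -1.9 z30 -4.0 [533. 166.]
260 167 171 perp z0 -0.8 z3 -1.2 z13 -2.3 z30 -4.3 [541. 172.]
280 172 175 perp z0 -1.0 z3 -1.3 z13 -2.5 z30 -4.5 [550. 178.]
300 176 181 perp z0 -0.9 z3 -1.2 z13 -2.4 z30 -4.4 [559. 183.]
340 185 188 perp z0 -1.7 z3 -2.1 z13 -3.2 z30 -5.1 [576. 195.]
360 190 192 perp z0 -1.9 z3 -2.2 z13 -3.4 z30 -5.3 [585. 200.]
380 194 197 perp z0 -2.1 z3 -2.4 z13 -3.5 z30 -5.4 [594. 206.]
400 199 202 perp z0 -2.0 z3 -2.3 z13 -3.5 z30 -5.3 [604. 212.]
420 205 208 perp z0 -1.4 z3 -1.8 z13 -2.9 z30 -4.8 [614. 217.]
440 211 214 perp z0 -0.8 z3 -1.2 z13 -2.4 z30 -4.3 [623. 222.]
460 217 220 perp z0 -0.2 z3 -0.6 z13 -1.8 z30 -3.8 [633. 228.]
480 223 249 perp z0 7.3 z3 6.8 z13 5.3 z30 2.6 [649. 229.]
505 206 231 perp z0 -6.9 z3 -7.1 z13 -8.0 z30 -9.5 [649. 245.]
517 209 212 perp z0 -11.5 z3 -11.7 z13 -12.4 z30 -13.5 [651. 252.]
565 242 270 perp z0 8.3 z3 7.9 z13 6.2 z30 3.5 [692. 254.]
top z3 [np.float64(-2.1), np.float64(-0.8), np.float64(-1.6), np.float64(-2.5)]
```

The line sits at about z≈3 on the tray floor, following the surface. It is thin and harmless, so I'll proceed and lower the loupe.

Call:
jog_arm(series=[[[30, 0, 0.2, 2, 0, 0, 0], [30, 0, 0.2, 4, 0, 0, 0], [30, 0, 0.2, 5, 0, 0, 0], [30, 0, 0.2, 5.4, 0, 0, 0], [30, 0, 0.2, 5.6, 0, 0, 0], [30, 0, 0.2, 5.6, 0, 0, 0], [30, 0, 0.2, 5.6, 0, 0, 0]]])

```text
time: 7.18
position: [599.9, 151.6, 33.7]
orientation: [0.001, 0.385, 0.923, 0.0]
ft_force: [-0.3, -0.1, -0.7]
finger_gap: 36.3
gripper_force: 40.5
```

Call:
jog_arm(series=[[[55, 0, 0, 0, 0, 0, 0], [55, 0, 0, 0, 0, 0, 0], [55, 0, 0, 0, 0, 0, 0], [55, 0, 0, 0, 0, 0, 0], [60, 0, 0, -1, 0, 0, 0], [60, 0, 0, -3, 0, 0, 0], [60, 0, 0, -6, 0, 0, 0], [60, 0, 0, -9, 0, 0, 0], [60, 0, 0, -12, 0, 0, 0], [60, 0, 0, -12, 0, 0, 0]]])

```text
time: 8.02
position: [602.3, 152.4, 159.5]
orientation: [0.004, 0.385, 0.923, 0.003]
ft_force: [0.5, -0.2, -0.8]
finger_gap: 51.2
gripper_force: 0.0
```

Run:
```python
from h import *
snap('wrist','w5.png')
go((560,120,160,30),(560,-100,170,0),(600,-110,170,-10))
```

```text
t 8.07 p [601.2 152.3 156.9] a 44.7 gap 51.4 q7 0.56
(560, 120, 160) [0.6, -5.2, -0.34, 0.006, 0.002, 0.256] rows 2.1
(560, -100, 170) [-15.04, -20.66, -1.39, 0.007, 0.001, 0.78] rows 6.2
(600, -110, 170) [-18.57, -18.52, -1.36, 0.007, 0.0, 0.954] rows 7.6
```

View pics/w5.png

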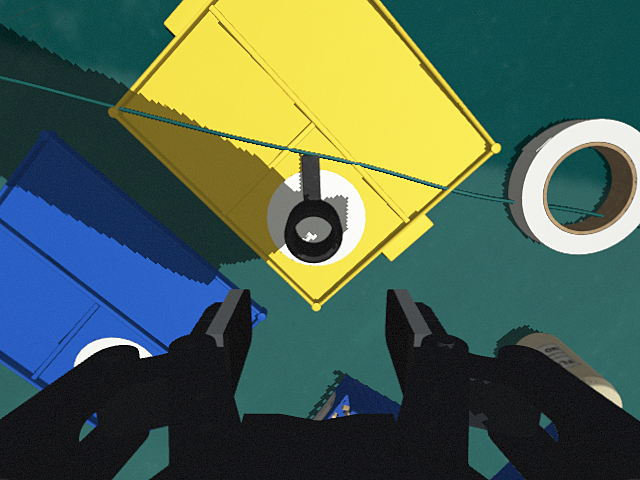

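Run:
```python
from h import *
k=load('wrist')
print('disc',w(k,316.5,217.5,3),'disc edges',w(k,267,217,3),w(k,366,217,3),w(k,316,267,3))
B,L,R=w(k,313,263,37),w(k,284,233,37),w(k,342,233,37);print('B',B,'L',L,'R',R,np.linalg.norm(R-L),'C',(L+R)/2)
t=np.radians(44.7);print('C from B',B+19*np.array([-np.sin(t),np.cos(t)]))
print('tab end',w(k,311,155,17))
```

```text
disc [596.76440379 157.14356568] disc edges [571.43765988 132.76951453] [621.63098002 182.08979583] [622.60303129 130.35909129]
B [610.86247467 139.39560264] L [583.8759048  140.84315799] R [609.96043407 166.45594925] 36.55704779054596 C [596.91816944 153.64955362]
C from B [597.49797532 152.90079264]
tab end [563.0442436  186.24942823]
```

Call:
jog_arm(series=[[[62, 0, 0, 0, 0, 0, 0], [62, 0, 0, 0, 0, 0, 0], [62, 0, 0, 0, 0, 0, 0]]])

```text
time: 8.32
position: [598.6, 151.8, 151.8]
orientation: [-0.001, 0.385, 0.923, -0.001]
ft_force: [0.8, 0.0, 0.1]
finger_gap: 52.9
gripper_force: 0.0
```

Run:
```python
from h import *
go((597.2,153.3,60,45),(597.2,153.3,33,45),(596.8,157.1,35,45))
```

```text
t 8.32 p [598.6 151.8 151.8] a 44.7 gap 52.9 q7 0.56
(597.2, 153.3, 60) [0.2, 0.02, 9.18, -0.002, -0.001, -0.005] rows 2.2
(597.2, 153.3, 33) [0.2, 0.03, 11.88, -0.002, -0.001, -0.005] rows 2.8
(596.8, 157.1, 35) [0.5, 0.27, 11.68, -0.002, -0.001, -0.005] rows 2.8
```

Call:
jog_arm(series=[[[62, 0.2, 0, 4, 0, 0, 0], [62, 0.2, 0, 8, 0, 0, 0], [62, 0.2, 0, 10.5, 0, 0, 0], [62, 0.2, 0, 12, 0, 0, 0], [62, 0.2, 0, 12, 0, 0, 0], [30, 0.2, 0, 12, 0, 0, 0], [30, 0.2, 0, 12, 0, 0, 0], [30, 0.2, 0, 12, 0, 0, 0], [30, 0.2, 0, 12, 0, 0, 0], [30, 0.2, 0, 12, 0, 0, 0]]])

```text
time: 9.15
position: [598.4, 153.5, 33.8]
orientation: [0.001, 0.385, 0.923, 0.001]
ft_force: [0.7, 0.2, -0.9]
finger_gap: 36.5
gripper_force: 40.4
```

Call:
jog_arm(series=[[[30, 0, 0, -0.3, 0, 0, 0], [30, 0, 0, -0.3, 0, 0, 0], [30, 0.3, 0.24, -0.3, 0, 0, 0], [30, 0.3, 0.24, -0.3, 0, 0, 0], [30, 0.3, 0.24, 0, 0, 0, 0], [30, 0.3, 0.24, 0, 0, 0, 0], [30, 0.3, 0.24, 0, 0, 0, 0], [62, 0.3, 0.24, 0, 0, 0, 0], [62, 0.3, 0.24, 0, 0, 0, 0], [62, 0.3, 0.24, 0, 0, 0, 0]]])

```text
time: 9.98
position: [597.4, 157.0, 32.7]
orientation: [-0.0, 0.385, 0.923, -0.0]
ft_force: [-0.2, -0.1, 0.2]
finger_gap: 53.1
gripper_force: 0.0
```

Call:
jog_arm(series=[[[62, 0, 0, -2, 0, 0, 0], [62, 0, 0, -5, 0, 0, 0], [62, 0, 0, -9, 0, 0, 0], [62, 0, 0, -12, 0, 0, 0], [62, 0, 0, -12, 0, 0, 0], [62, 0, 0, -12, 0, 0, 0]]])

```text
time: 10.48
position: [598.6, 157.3, 154.9]
orientation: [0.002, 0.385, 0.923, 0.001]
ft_force: [0.3, 0.2, -0.9]
finger_gap: 52.7
gripper_force: 0.0
```

Run:
```python
from h import *
go((560,120,170,30),(560,-100,180,0),(600,-120,180,-10))
d=snap('wrist');im=cv2.cvtColor(d['color'],cv2.COLOR_RGB2HSV)
# disc & barrel masks
H,S,V=[im[...,i].astype(int) for i in range(3)]
m=((V<75))[150:275,250:380];p=np.argwhere(m);rows=p[:,0]+150
for v in range(205,272,6):
    c=p[rows==v][:,1]+250;print(v,c.min() if len(c) else None,c.max() if len(c) else None)
y=((H>20)&(H<35)&(S>110))
for v in(210,216,222):
    r=np.argwhere(~y[v,240:400])[:,0]+240;print('disc row',v,r.min(),r.max())
for u in(290,345): 
    r=np.argwhere(~y[150:290,u])[:,0]+150;print('disc col',u,r.min(),r.max())
```

```text
t 10.48 p [598.6 157.3 154.9] a 44.7 gap 52.7 q7 0.55
(560, 120, 170) [0.05, -5.36, -1.53, 0.004, 0.001, 0.256] rows 2.1
(560, -100, 180) [-15.59, -20.83, -2.56, 0.004, 0.0, 0.78] rows 6.3
(600, -120, 180) [-19.82, -19.39, -2.54, 0.004, -0.0, 0.954] rows 7.6
205 306 323
211 298 333
217 293 338
223 291 341
229 289 343
235 287 344
241 287 344
247 287 344
253 290 342
259 250 338
265 300 331
271 None None
disc row 210 269 361
disc row 216 268 363
disc row 222 266 365
disc col 290 158 269
disc col 345 170 266
```

Run:
```python
from h import *
k=load('wrist');print(w(k,315.5,226.5,3),w(k,315.5,239.7,37))
go((560,-60,180,5),(575,-130,180,-10))
```

```text
[595.58430963 157.46719132] [595.88340363 157.29922849]
t 10.53 p [597.5 157.1 153.3] a 44.7 gap 53.1 q7 0.55
(560, -60, 180) [-12.8, -17.94, -2.69, 0.001, 0.0, 0.693] rows 5.5
(575, -130, 180) [-18.83, -21.79, -2.69, 0.001, -0.0, 0.954] rows 7.6
```

Call:
jog_arm(series=[[[100, -12.8, -17.9, -2.7, 0, 0, 0.69], [100, -12.8, -17.9, -2.7, 0, 0, 0.69], [100, -12.8, -17.9, -2.7, 0, 0, 0.69], [100, -12.8, -17.9, -2.7, 0, 0, 0.69], [100, -12.8, -17.9, -2.7, 0, 0, 0.69], [100, -12.8, -17.9, -2.7, 0, 0, 0.69], [100, -18.8, -21.8, -2.7, 0, 0, 0.95], [100, -18.8, -21.8, -2.7, 0, 0, 0.95], [100, -18.8, -21.8, -2.7, 0, 0, 0.95], [100, -18.8, -21.8, -2.7, 0, 0, 0.95]]])

```text
time: 11.37
position: [573.8, -131.7, 178.2]
orientation: [-0.001, 0.766, 0.643, -0.001]
ft_force: [0.4, 1.5, -0.1]
finger_gap: 85.3
gripper_force: 0.0
```

Call:
jog_arm(series=[[[100, -3, 3, 0, 0, 0, 0], [100, -3, 3, 0, 0, 0, 0], [100, -3, 3, 0, 0, 0, 0], [100, -3, 3, 0, 0, 0, 0]]])

```text
time: 11.7
position: [598.6, -162.9, 178.6]
orientation: [-0.001, 0.764, 0.645, -0.0]
ft_force: [0.9, 0.6, 1.0]
finger_gap: 85.4
gripper_force: 0.0
```

Run:
```python
from h import *
go()
d=snap('wrist','w6.png')
```

```text
t 11.7 p [ 598.6 -162.9  178.6] a -9.6 gap 85.4 q7 0.3
```

View pics/w6.png

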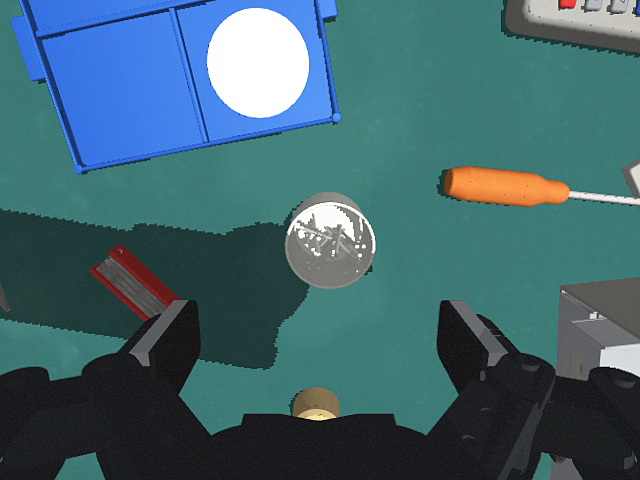

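The tub's rim centre is at (330,246), with clear space for the fingers on both sides. The cabinet stands at (600,340) on the right, outside the finger span.

Run:
```python
from h import *
k=load('wrist')
L,R=w(k,286,245,55),w(k,375,245,55);C=w(k,330.5,246,55);print(L,R,np.linalg.norm(R-L),C,'bdisc',w(k,258,63,3))
x,y=C;go((x,y,100,-9.6),(x,y,38,-9.6))
```

```text
[ 576.58510471 -162.81195353] [ 632.59756571 -172.33601384] 56.81640178337606 [ 604.49011512 -168.23005671] bdisc [575.26055955 -45.15609163]
t 11.75 p [ 598.6 -162.6  178.8] a -9.6 gap 85.2 q7 0.3
(np.float64(604.4901151150941), np.float64(-168.23005671263792), 100) [-0.47, 0.69, 7.88, -0.002, -0.001, -0.0] rows 1.9
(np.float64(604.4901151150941), np.float64(-168.23005671263792), 38) [-0.48, 0.7, 14.08, -0.002, -0.001, -0.0] rows 3.4
```

Call:
jog_arm(series=[[[100, -0.5, 0.7, 3, 0, 0, 0], [100, -0.5, 0.7, 6, 0, 0, 0], [100, -0.5, 0.7, 9, 0, 0, 0], [100, -0.5, 0.7, 11.5, 0, 0, 0], [100, -0.5, 0.7, 13.2, 0, 0, 0], [100, -0.5, 0.7, 14, 0, 0, 0], [100, -0.5, 0.7, 14, 0, 0, 0], [80, -0.5, 0.7, 14, 0, 0, 0], [60, -0.5, 0.7, 14, 0, 0, 0], [55, -0.5, 0.7, 14, 0, 0, 0]]], grip_force=30)

```text
time: 12.58
position: [606.2, -170.5, 41.5]
orientation: [0.001, 0.764, 0.645, 0.001]
ft_force: [-0.6, 0.2, 2.9]
finger_gap: 56.3
gripper_force: 31.4
```

Call:
jog_arm(series=[[[55, 0, 0, 0, 0, 0, 0], [55, 0, 0, 0, 0, 0, 0], [55, 0, 0, 0, 0, 0, 0], [55, 0, 0, 0, 0, 0, 0]]])

```text
time: 12.92
position: [606.2, -170.6, 41.5]
orientation: [0.001, 0.765, 0.645, 0.001]
ft_force: [-0.7, 0.1, 7.2]
finger_gap: 56.0
gripper_force: 32.0
```

Run:
```python
from h import *
print(state()['gripper_force'])
go((604,-168,130,-9),(560,-40,130,20),(502.5,158.3,130,85))
```

```text
32.03671025665244
t 12.92 p [ 606.2 -170.6   41.5] a -9.7 gap 56.0 q7 0.37
(604, -168, 130) [0.22, -0.24, -8.85, 0.002, -0.0, -0.013] rows 2.1
(560, -40, 130) [12.09, -6.74, -8.87, 0.002, 0.0, -0.519] rows 4.2
(502.5, 158.3, 130) [30.67, -15.76, -8.88, 0.002, 0.002, -1.653] rows 13.2
```

Call:
jog_arm(series=[[[55, 0, 0, -1, 0, 0, 0], [55, 0, 0, -3, 0, 0, 0], [55, 0, 0, -6, 0, 0, 0], [55, 0, 0, -8.5, 0, 0, 0], [55, 2, -1, -8.9, 0, 0, -0.1], [55, 5, -2.7, -8.9, 0, 0, -0.2], [55, 8, -4.4, -8.9, 0, 0, -0.3], [55, 11, -6.1, -8.9, 0, 0, -0.4], [55, 12.1, -6.7, -8.9, 0, 0, -0.5], [55, 12.1, -6.7, -8.9, 0, 0, -0.52]]])

```text
time: 13.75
position: [558.9, -35.7, 129.9]
orientation: [-0.001, 0.569, 0.823, 0.001]
ft_force: [0.6, -0.5, -0.8]
finger_gap: 56.0
gripper_force: 32.2
```

Run:
```python
from h import *
go((530,60,130,50),(502.5,158.3,130,85))
```

```text
t 13.75 p [558.9 -35.7 129.9] a 20.7 gap 56.0 q7 0.54
(530, 60, 130) [9.98, 0.68, 0.01, 0.001, -0.002, -0.512] rows 4.1
(502.5, 158.3, 130) [20.14, 1.57, 0.03, 0.002, -0.001, -1.123] rows 9.0
```

Call:
jog_arm(series=[[[55, 2.5, 0.2, 0, 0, 0, -0.12], [55, 5, 0.4, 0, 0, 0, -0.24], [55, 7.5, 0.6, 0, 0, 0, -0.36], [55, 10, 0.8, 0, 0, 0, -0.48], [55, 12.5, 1, 0, 0, 0, -0.6], [55, 15, 1.2, 0, 0, 0, -0.72], [55, 17.5, 1.4, 0, 0, 0, -0.84], [55, 19.5, 1.6, 0, 0, 0, -0.96], [55, 20.1, 1.6, 0, 0, 0, -1.08], [55, 20.1, 1.6, 0, 0, 0, -1.12]]])

```text
time: 14.58
position: [506.1, 155.8, 129.7]
orientation: [0.001, 0.046, 0.999, 0.0]
ft_force: [0.0, -0.6, -0.5]
finger_gap: 56.2
gripper_force: 32.2
```

Call:
jog_arm(series=[[[55, 0, 0, 0, 0, 0, 0], [55, 0, 0, 0, 0, 0, 0], [55, 0, 0, 0, 0, 0, 0], [55, 0, 0, 0, 0, 0, 0]]])

```text
time: 14.92
position: [506.2, 153.6, 129.0]
orientation: [0.0, 0.052, 0.999, -0.0]
ft_force: [-0.9, 0.1, -1.6]
finger_gap: 56.0
gripper_force: 32.2
```

Run:
```python
from h import *
go((502.5,158.3,60,85),(502.5,158.3,45.5,85))
```

```text
t 14.92 p [506.2 153.6 129. ] a 84.1 gap 56.0 q7 1.03
(502.5, 158.3, 60) [0.42, 0.44, 6.9, -0.0, 0.0, -0.016] rows 1.7
(502.5, 158.3, 45.5) [0.42, 0.44, 8.35, -0.0, 0.0, -0.016] rows 2.0
```

Call:
jog_arm(series=[[[55, 0.3, 0.5, 1, 0, 0, 0], [55, 0.3, 0.5, 3, 0, 0, 0], [55, 0.3, 0.5, 5, 0, 0, 0], [55, 0.3, 0.5, 6.8, 0, 0, 0], [55, 0.3, 0.5, 7.6, 0, 0, 0], [55, 0.3, 0.5, 8.1, 0, 0, 0], [55, 0.3, 0.5, 8.4, 0, 0, 0], [55, 0.3, 0.5, 8.4, 0, 0, 0], [55, 0.3, 0.5, 8.4, 0, 0, 0]]])

```text
time: 15.67
position: [503.9, 159.7, 45.4]
orientation: [0.001, 0.051, 0.999, 0.0]
ft_force: [-0.4, 0.2, -0.7]
finger_gap: 56.0
gripper_force: 32.2
```

Call:
jog_arm(series=[[[72, 0, 0, 0, 0, 0, 0], [76, 0, 0, 0, 0, 0, 0], [80, 0, 0, 0, 0, 0, 0], [80, 0, 0, 0, 0, 0, 0], [80, 0, 0, 0, 0, 0, 0], [80, 0, 0, 0, 0, 0, 0]]])

```text
time: 16.17
position: [503.4, 159.6, 44.8]
orientation: [0.0, 0.05, 0.999, 0.0]
ft_force: [0.4, -0.1, -0.5]
finger_gap: 68.2
gripper_force: 0.0
```

Call:
jog_arm(series=[[[80, 0, 0, -1, 0, 0, 0], [80, 0, 0, -3, 0, 0, 0], [80, 0, 0, -6, 0, 0, 0], [80, 0, 0, -9, 0, 0, 0], [80, 0, 0, -12, 0, 0, 0], [80, 0, 0, -12, 0, 0, 0], [80, 0, 0, -12, 0, 0, 0], [80, 0, 0, -12, 0, 0, 0]]])

```text
time: 16.83
position: [503.1, 159.5, 164.9]
orientation: [0.0, 0.05, 0.999, 0.0]
ft_force: [-1.6, -0.1, -0.6]
finger_gap: 68.0
gripper_force: 0.0
```

Run:
```python
from h import *
go()
snap('wrist','w7.png')
```

```text
t 16.83 p [503.1 159.5 164.9] a 84.2 gap 68.0 q7 1.03
```

View pics/w7.png

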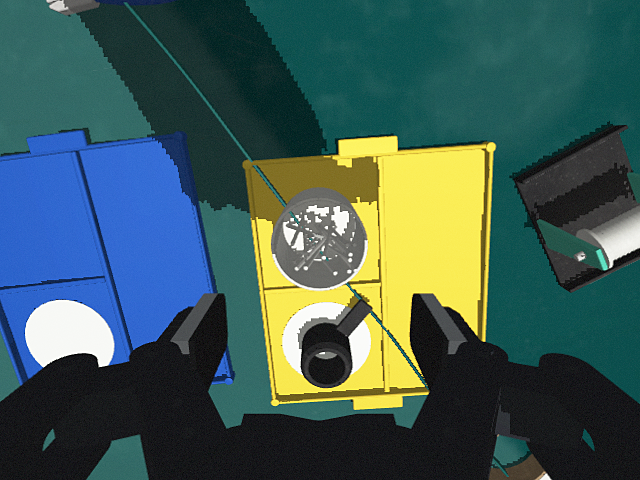

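The tub is upright in the plain bay, rim centre (320,243). The bay runs from the wall (252,200) to the rib (381,200), and from the wall (315,157) to the rib (315,287).

Run:
```python
from h import *
k=load('wrist')
print('tub',w(k,320.5,242.5,58),w(k,272,241,58),w(k,369,241,58))
c=[w(k,u,v,10) for u,v in((248,163),(491,147),(275,403))];print('corners',c, np.degrees(np.arctan2(*(c[2]-c[0])[::-1])),np.degrees(np.arctan2(*(c[1]-c[0])[::-1]))-90)
ex=(c[2]-c[0])/np.linalg.norm(c[2]-c[0]);ey=np.array([-ex[1],ex[0]])
print('bay from near-right corner',c[0]+ex*49+ey*47,'disc',w(k,326,340,3))
go((530,40,180,60),(470,-150,180,0),(430,-270,180,-20))
```

```text
tub [499.7237205  161.11002407] [495.87486766 132.57502907] [501.73435017 189.83236921]
corners [array([452.01894078, 116.47635602]), array([458.1100107 , 281.49278983]), array([643.50849604, 109.90643346])] -1.9650222376254827 -2.1139363002506144
bay from near-right corner [502.60172723 161.76853762] disc [595.10402984 156.19419617]
t 16.88 p [502.8 159.4 164.2] a 84.2 gap 68.1 q7 1.03
(530, 40, 180) [-3.91, -11.6, -1.57, -0.001, -0.001, 0.423] rows 3.4
(470, -150, 180) [0.15, -31.11, -1.56, -0.001, -0.0, 1.47] rows 11.8
(430, -270, 180) [2.92, -43.45, -1.55, -0.001, -0.0, 1.819] rows 14.6
```

Call:
jog_arm(series=[[[80, -3.9, -11.6, -1.6, 0, 0, 0.42], [80, -3.9, -11.6, -1.6, 0, 0, 0.42], [80, -3.9, -11.6, -1.6, 0, 0, 0.42], [80, -3.9, -11.6, -1.6, 0, 0, 0.42], [60, 0.2, -31.1, -1.6, 0, 0, 1.47], [60, 0.2, -31.1, -1.6, 0, 0, 1.47], [60, 0.2, -31.1, -1.6, 0, 0, 1.47], [60, 0.2, -31.1, -1.6, 0, 0, 1.47], [60, 0.2, -31.1, -1.6, 0, 0, 1.47], [60, 0.2, -31.1, -1.6, 0, 0, 1.47]]])

```text
time: 17.72
position: [466.4, -156.8, 180.1]
orientation: [-0.0, 0.6, 0.8, -0.002]
ft_force: [0.1, -0.4, -0.3]
finger_gap: 51.2
gripper_force: 0.0
```

Run:
```python
from h import *
go((402,-327,150,-18))
```

```text
t 17.72 p [ 466.4 -156.8  180.1] a 16.3 gap 51.2 q7 0.69
(402, -327, 150) [-14.52, -10.95, 3.08, -0.003, 0.003, 0.599] rows 4.8
```

Call:
jog_arm(series=[[[60, -14.5, -11, 3, 0, 0, 0.6], [60, -14.5, -11, 3, 0, 0, 0.6], [60, -14.5, -11, 3, 0, 0, 0.6], [60, -14.5, -11, 3, 0, 0, 0.6], [60, -14.5, -11, 3, 0, 0, 0.6], [60, -14.5, -11, 3, 0, 0, 0.6], [60, -14.5, -11, 3, 0, 0, 0.6], [60, -14.5, -11, 3, 0, 0, 0.6], [60, -14.5, -11, 3, 0, 0, 0.6], [60, -14.5, -11, 3, 0, 0, 0.6]]])

```text
time: 18.55
position: [408.5, -319.4, 150.6]
orientation: [-0.0, 0.804, 0.595, 0.0]
ft_force: [-0.4, 0.3, -0.0]
finger_gap: 51.1
gripper_force: 0.0
```

Run:
```python
from h import *
go()
snap('wrist','w8.png')
```

```text
t 18.55 p [ 408.5 -319.4  150.6] a -17.0 gap 51.1 q7 0.6
```

View pics/w8.png

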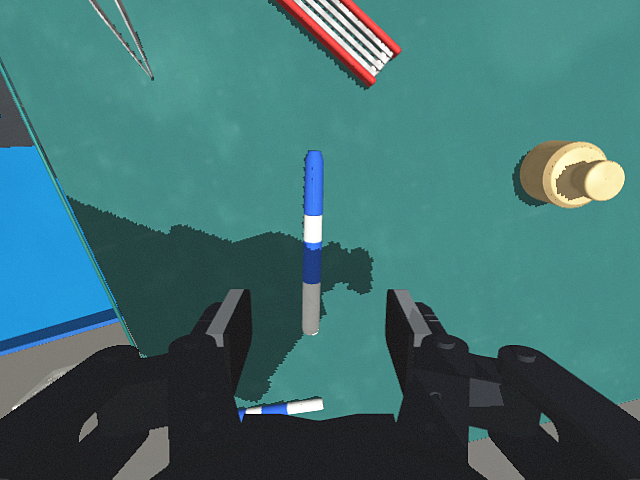

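The marker lies from (314,151) to (310,335), nearly square to the jaws.

Run:
```python
from h import *
k=load('wrist')
A,B=w(k,314,151,8),w(k,310.5,334,8);C=(A+B)/2;d=A-B;print(A,B,np.linalg.norm(d),C,np.degrees(np.arctan2(d[1],d[0])))
a=np.degrees(np.arctan2(d[1],d[0]))-90;x,y=C
go((x,y,60,a),(x,y,24.5,a))
```

```text
[ 420.85935787 -266.64767477] [ 379.55990105 -391.08196533] 131.10887765342045 [ 400.20962946 -328.86482005] 71.63911236611227
t 18.6 p [ 408.5 -319.6  150.8] a -17.0 gap 51.2 q7 0.6
(np.float64(400.209629458226), np.float64(-328.86482005114095), 60) [-1.13, -0.52, 9.08, 0.0, -0.0, 0.023] rows 2.2
(np.float64(400.209629458226), np.float64(-328.86482005114095), 24.5) [-1.14, -0.52, 12.63, 0.0, -0.0, 0.023] rows 3.0
```

Call:
jog_arm(series=[[[60, -1, -0.5, 4, 0, 0, 0.02], [60, -1, -0.5, 8, 0, 0, 0.02], [60, -1, -0.5, 10.5, 0, 0, 0.02], [60, -1, -0.5, 12, 0, 0, 0.02], [60, -1, -0.5, 12.6, 0, 0, 0.02], [60, -1, -0.5, 12.6, 0, 0, 0.02], [30, -1, -0.5, 12.6, 0, 0, 0.02], [5, -1, -0.5, 12.6, 0, 0, 0.02], [5, -1, -0.5, 12.6, 0, 0, 0.02], [5, -1, -0.5, 12.6, 0, 0, 0.02]]], grip_force=40)

```text
time: 19.43
position: [400.8, -329.0, 26.1]
orientation: [0.001, 0.811, 0.586, 0.0]
ft_force: [0.4, 0.7, 5.0]
finger_gap: 9.9
gripper_force: 39.5
```

Call:
jog_arm(series=[[[5, 0, 0, 0, 0, 0, 0], [5, 0, 0, 0, 0, 0, 0], [5, 0, 0, 0, 0, 0, 0], [5, 0, 0, 0, 0, 0, 0]]])

```text
time: 19.77
position: [400.8, -329.0, 26.1]
orientation: [0.001, 0.811, 0.585, 0.0]
ft_force: [-0.1, 1.5, 7.1]
finger_gap: 9.7
gripper_force: 39.8
```

Run:
```python
from h import *
go((404,-326,130,-17),(490,-150,130,20),(530,60,130,60))
```

```text
t 19.77 p [ 400.8 -329.    26.1] a -18.3 gap 9.7 q7 0.72
(404, -326, 130) [0.38, 0.23, -10.39, 0.002, 0.0, -0.023] rows 2.5
(490, -150, 130) [19.79, 2.86, -10.39, 0.002, 0.001, -0.669] rows 5.4
(530, 60, 130) [40.99, 0.06, -10.41, 0.002, 0.002, -1.367] rows 10.9
```

Call:
jog_arm(series=[[[5, 0, 0, -3, 0, 0, 0], [5, 0, 0, -6.5, 0, 0, 0], [5, 0, 0, -10.4, 0, 0, 0], [5, 19.8, 2.9, -10.4, 0, 0, -0.67], [5, 19.8, 2.9, -10.4, 0, 0, -0.67], [5, 19.8, 2.9, -10.4, 0, 0, -0.67], [5, 19.8, 2.9, -10.4, 0, 0, -0.67], [5, 19.8, 2.9, -10.4, 0, 0, -0.67], [5, 30, 1.5, -10.4, 0, 0, -1.0], [5, 30, 1.5, -10.4, 0, 0, -1.0]]])

```text
time: 20.6
position: [505.9, -66.4, 129.7]
orientation: [0.001, 0.484, 0.875, 0.0]
ft_force: [0.9, 0.3, -0.9]
finger_gap: 9.4
gripper_force: 39.2
```

Run:
```python
from h import *
go((535,60,130,60),(552,240,130,88))
```

```text
t 20.6 p [505.9 -66.4 129.7] a 32.1 gap 9.4 q7 0.77
(535, 60, 130) [9.16, 9.19, -0.03, 0.001, 0.002, -0.487] rows 3.9
(552, 240, 130) [23.5, 20.2, -0.03, 0.001, 0.002, -0.975] rows 7.8
```

Call:
jog_arm(series=[[[5, 9.2, 9.2, 0, 0, 0, -0.49], [5, 9.2, 9.2, 0, 0, 0, -0.49], [5, 9.2, 9.2, 0, 0, 0, -0.49], [5, 9.2, 9.2, 0, 0, 0, -0.49], [5, 23.5, 20.2, 0, 0, 0, -0.98], [5, 23.5, 20.2, 0, 0, 0, -0.98], [5, 23.5, 20.2, 0, 0, 0, -0.98], [5, 23.5, 20.2, 0, 0, 0, -0.98], [5, 23.5, 20.2, 0, 0, 0, -0.98], [5, 23.5, 20.2, 0, 0, 0, -0.98]]])

```text
time: 21.43
position: [552.5, 244.0, 129.4]
orientation: [0.001, 0.015, 1.0, 0.002]
ft_force: [0.0, -1.0, -0.5]
finger_gap: 9.8
gripper_force: 39.2
```

Call:
jog_arm(series=[[[5, 0, 0, 0, 0, 0, 0], [5, 0, 0, 0, 0, 0, 0], [5, 0, 0, 0, 0, 0, 0], [5, 0, 0, 0, 0, 0, 0]]])

```text
time: 21.77
position: [553.3, 236.5, 129.0]
orientation: [0.0, 0.019, 1.0, -0.0]
ft_force: [-0.4, -0.7, -0.1]
finger_gap: 10.1
gripper_force: 39.2
```

Run:
```python
from h import *
go((552.5,242.5,60,88),(552.5,242.5,29.5,88))
```

```text
t 21.77 p [553.3 236.5 129. ] a 87.8 gap 10.1 q7 1.0
(552.5, 242.5, 60) [0.1, 0.6, 6.9, -0.001, 0.0, -0.003] rows 1.7
(552.5, 242.5, 29.5) [0.1, 0.6, 9.95, -0.001, 0.0, -0.003] rows 2.4
```

Call:
jog_arm(series=[[[5, 0, 0.6, 3, 0, 0, 0], [5, 0, 0.6, 6, 0, 0, 0], [5, 0, 0.6, 8.5, 0, 0, 0], [5, 0, 0.6, 9.5, 0, 0, 0], [5, 0, 0.6, 9.9, 0, 0, 0], [5, 0, 0.6, 9.9, 0, 0, 0], [5, 0, 0.6, 9.9, 0, 0, 0], [25, 0, 0.6, 9.9, 0, 0, 0], [35, 0, 0.6, 9.9, 0, 0, 0], [35, 0, 0.6, 9.9, 0, 0, 0]]])

```text
time: 22.6
position: [553.6, 244.2, 30.4]
orientation: [0.0, 0.018, 1.0, 0.0]
ft_force: [-0.4, -0.1, -0.3]
finger_gap: 30.1
gripper_force: 0.0
```

Call:
jog_arm(series=[[[40, 0, 0, -1, 0, 0, 0], [40, 0, 0, -4, 0, 0, 0], [40, 0, 0, -8, 0, 0, 0], [60, 0, 0, -12, 0, 0, 0], [60, 0, 0, -14, 0, 0, 0], [60, 0, 0, -14, 0, 0, 0], [60, 0, 0, -14, 0, 0, 0], [60, 0, 0, -14, 0, 0, 0]]])

```text
time: 23.27
position: [552.8, 244.0, 169.6]
orientation: [-0.0, 0.018, 1.0, -0.0]
ft_force: [-0.9, -0.4, -0.1]
finger_gap: 51.3
gripper_force: 0.0
```

Run:
```python
from h import *
go((553,100,170,30),(560,-100,170,0),(568,-325,170,-30))
d=snap('wrist','w9.png')
```

```text
t 23.27 p [552.8 244.  169.6] a 88.0 gap 51.3 q7 1.0
(553, 100, 170) [-0.54, -14.39, -0.03, -0.001, -0.0, 1.011] rows 8.1
(560, -100, 170) [-1.95, -34.35, -0.03, -0.001, -0.0, 1.535] rows 12.3
(568, -325, 170) [-3.56, -56.81, -0.02, -0.001, 0.0, 2.059] rows 16.5
```

View pics/w9.png

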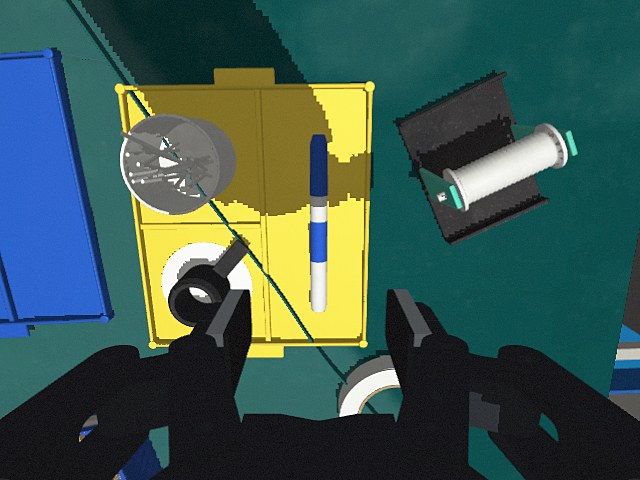

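The marker lies flat along the lane, from (319,135) to (319,311). All three yellow-tray items are upright or in place.

Run:
```python
from h import *
k=load('wrist')
A,B=w(k,318.5,135,9),w(k,319,312,9);print('marker',(A+B)/2,A,B,np.degrees(np.arctan2(*(B-A)[::-1])))
c=[w(k,*p,13) for p in((120,88),(371,86),(154,345),(364,345))];print([q.round(1) for q in c],'centre',np.mean(c,0))
```

```text
marker [553.81594197 244.29181101] [487.86494506 246.51826481] [619.76693888 242.0653572 ] -1.9335261552302674
[array([453. , 117.3]), array([458., 282.]), array([641.3, 112.5]), array([647.2, 276.1])] centre [549.87020665 196.99644353]
```

Call:
jog_arm(series=[[[90, -0.5, -14.4, 0, 0, 0, 1.01], [90, -0.5, -14.4, 0, 0, 0, 1.01], [90, -0.5, -14.4, 0, 0, 0, 1.01], [90, -0.5, -14.4, 0, 0, 0, 1.01], [90, -2, -34.4, 0, 0, 0, 1.53], [90, -2, -34.4, 0, 0, 0, 1.53], [90, -2, -34.4, 0, 0, 0, 1.53], [90, -2, -34.4, 0, 0, 0, 1.53], [90, -2, -34.4, 0, 0, 0, 1.53], [90, -2, -34.4, 0, 0, 0, 1.53]]])

```text
time: 24.15
position: [559.4, -109.5, 169.0]
orientation: [0.001, 0.606, 0.796, -0.002]
ft_force: [0.5, -0.5, -0.1]
finger_gap: 76.9
gripper_force: 0.0
```

Run:
```python
from h import *
go((566,-310,150,-30))
```

```text
t 24.15 p [ 559.4 -109.5  169. ] a 15.4 gap 76.9 q7 0.58
(566, -310, 150) [-19.49, -4.68, 2.0, -0.001, 0.005, 0.793] rows 6.3
```

Call:
jog_arm(series=[[[90, -19.5, -4.7, 2, 0, 0, 0.79], [90, -19.5, -4.7, 2, 0, 0, 0.79], [90, -19.5, -4.7, 2, 0, 0, 0.79], [90, -19.5, -4.7, 2, 0, 0, 0.79], [90, -19.5, -4.7, 2, 0, 0, 0.79], [90, -19.5, -4.7, 2, 0, 0, 0.79], [90, -19.5, -4.7, 2, 0, 0, 0.79], [90, -19.5, -4.7, 2, 0, 0, 0.79], [90, -19.5, -4.7, 2, 0, 0, 0.79], [90, -19.5, -4.7, 2, 0, 0, 0.79]]])

```text
time: 24.98
position: [570.4, -299.9, 149.0]
orientation: [-0.001, 0.861, 0.509, -0.0]
ft_force: [-0.1, -0.2, -0.2]
finger_gap: 77.0
gripper_force: 0.0
```

Run:
```python
from h import *
go()
k=snap('wrist');hsv=cv2.cvtColor(k['color'],cv2.COLOR_RGB2HSV).astype(int);H,S,V=hsv[...,0],hsv[...,1],hsv[...,2]
m=((H>10)&(H<30)&(S>60)&(V>60)).astype(np.uint8);m[300:]=0
n,l,st,ce=cv2.connectedComponentsWithStats(m);i=1+np.argmax(st[1:,4]);print(st[i],ce[i])
p=np.argwhere(l==i)
for v in range(st[i][1],st[i][1]+st[i][3],6):
    c=p[p[:,0]==v][:,1];print(v,c.min(),c.max())
# widest row -> body top edge circle
cm=p[:,1].min(),p[:,1].max();print([w(k,u,ce[i][1],30) for u in cm])
```

```text
t 24.98 p [ 570.4 -299.9  149. ] a -28.8 gap 77.0 q7 0.26
[ 305  236   62   64 3129] [334.61936721 269.95557686]
236 328 340
242 316 352
248 310 357
254 307 360
260 306 362
266 306 364
272 305 366
278 305 366
284 306 364
290 309 362
296 313 357
[array([ 552.9116777 , -312.24221831]), array([ 586.97936785, -330.98673839])]
```

Run:
```python
from h import *
k=load('wrist');C=w(k,335.5,274,30);print(C);x,y=C
go((x,y,80,-29),(x,y,25,-29))
```

```text
[ 568.65410983 -324.0251842 ]
t 25.03 p [ 570.6 -300.   149.3] a -28.8 gap 77.1 q7 0.26
(np.float64(568.6541098279421), np.float64(-324.02518419950604), 80) [-2.2, 1.0, 6.93, -0.001, -0.0, 0.004] rows 1.8
(np.float64(568.6541098279421), np.float64(-324.02518419950604), 25) [-2.2, 1.0, 12.43, -0.001, -0.0, 0.004] rows 3.0
```

Call:
jog_arm(series=[[[90, -2.2, 1, 3, 0, 0, 0], [90, -2.2, 1, 5, 0, 0, 0], [90, -2.2, 1, 8, 0, 0, 0], [90, -2.2, 1, 10.5, 0, 0, 0], [90, -2.2, 1, 12, 0, 0, 0], [90, -2.2, 1, 12.5, 0, 0, 0], [90, -2.2, 1, 12.5, 0, 0, 0], [60, -2.2, 1, 12.5, 0, 0, 0], [30, -2.2, 1, 12.5, 0, 0, 0], [30, -2.2, 1, 12.5, 0, 0, 0]]], grip_force=80)

```text
time: 25.87
position: [569.5, -325.1, 26.3]
orientation: [0.001, 0.861, 0.508, 0.001]
ft_force: [-0.3, 1.0, 0.1]
finger_gap: 41.7
gripper_force: 0.0
```

Call:
jog_arm(series=[[[30, 0, 0, 0, 0, 0, 0], [30, 0, 0, 0, 0, 0, 0], [30, 0, 0, 0, 0, 0, 0], [30, 0, 0, 0, 0, 0, 0], [30, 0, 0, 0, 0, 0, 0]]])

```text
time: 26.28
position: [569.4, -325.1, 26.7]
orientation: [0.001, 0.861, 0.508, 0.001]
ft_force: [-1.4, 1.1, 7.9]
finger_gap: 37.6
gripper_force: 79.9
```

Run:
```python
from h import *
go((568,-324,110,-29),(576,-45,110,10))
```

```text
t 26.28 p [ 569.4 -325.1   26.7] a -28.9 gap 37.6 q7 0.36
(568, -324, 110) [0.03, -0.15, -8.34, 0.002, -0.0, 0.001] rows 2.0
(576, -45, 110) [24.84, -12.95, -8.36, 0.002, 0.0, -0.679] rows 7.0
```

Call:
jog_arm(series=[[[30, 0, 0, -2, 0, 0, 0], [30, 0, 0, -5, 0, 0, 0], [30, 0, 0, -8.4, 0, 0, 0], [30, 24.8, -13, -8.4, 0, 0, -0.68], [30, 24.8, -13, -8.4, 0, 0, -0.68], [30, 24.8, -13, -8.4, 0, 0, -0.68], [30, 24.8, -13, -8.4, 0, 0, -0.68], [30, 24.8, -13, -8.4, 0, 0, -0.68], [30, 24.8, -13, -8.4, 0, 0, -0.68], [30, 24.8, -13, -8.4, 0, 0, -0.68]]])

```text
time: 27.12
position: [574.5, -40.2, 109.2]
orientation: [-0.001, 0.64, 0.768, 0.001]
ft_force: [1.3, 0.5, -5.8]
finger_gap: 37.5
gripper_force: 82.1
```

Call:
jog_arm(series=[[[30, 0, 0, 0, 0, 0, 0], [30, 0, 0, 0, 0, 0, 0], [30, 0, 0, 0, 0, 0, 0], [30, 0, 0, 0, 0, 0, 0], [30, 0, 0, 0, 0, 0, 0]]])

```text
time: 27.53
position: [574.8, -46.4, 108.9]
orientation: [0.0, 0.643, 0.765, -0.0]
ft_force: [-0.3, 0.5, -4.7]
finger_gap: 37.1
gripper_force: 82.1
```

Run:
```python
from h import *
go((575.5,-47,60,10),(575.5,-47,30.2,10))
```

```text
t 27.53 p [574.8 -46.4 108.9] a 9.9 gap 37.1 q7 0.44
(575.5, -47, 60) [-0.07, 0.06, 4.89, -0.0, 0.001, -0.002] rows 1.2
(575.5, -47, 30.2) [-0.07, 0.06, 7.87, -0.0, 0.001, -0.002] rows 1.9
```

Call:
jog_arm(series=[[[30, 0, 0, 2, 0, 0, 0], [30, 0, 0, 4.5, 0, 0, 0], [30, 0, 0, 6.5, 0, 0, 0], [30, 0, 0, 7.4, 0, 0, 0], [30, 0, 0, 7.9, 0, 0, 0], [30, 0, 0, 7.9, 0, 0, 0], [30, 0, 0, 7.9, 0, 0, 0], [30, 0, 0, 7.9, 0, 0, 0]]])

```text
time: 28.2
position: [575.5, -45.3, 30.5]
orientation: [0.001, 0.643, 0.766, 0.0]
ft_force: [-0.3, 0.5, -5.7]
finger_gap: 37.2
gripper_force: 82.2
```

Call:
jog_arm(series=[[[60, 0, 0, 0, 0, 0, 0], [62, 0, 0, 0, 0, 0, 0], [62, 0, 0, 0, 0, 0, 0], [62, 0, 0, 0, 0, 0, 0], [62, 0, 0, -2, 0, 0, 0], [62, 0, 0, -6, 0, 0, 0], [62, 0, 0, -10, 0, 0, 0], [62, 0, 0, -13, 0, 0, 0], [62, 0, 0, -13, 0, 0, 0], [62, 0, 0, -13, 0, 0, 0]]])

```text
time: 29.03
position: [576.1, -44.8, 161.9]
orientation: [0.002, 0.643, 0.766, 0.001]
ft_force: [0.0, 0.1, -0.8]
finger_gap: 53.0
gripper_force: 0.0
```

Run:
```python
from h import *
go((500,-130,150,-20),(459,-194,150,-58))
snap('wrist','w10.png')
```

```text
t 29.03 p [576.1 -44.8 161.9] a 10.0 gap 53.0 q7 0.42
(500, -130, 150) [-7.06, -8.98, 1.16, 0.004, -0.001, 0.524] rows 4.2
(459, -194, 150) [-12.65, -14.13, 1.14, 0.004, -0.002, 1.188] rows 9.5
```

View pics/w10.png

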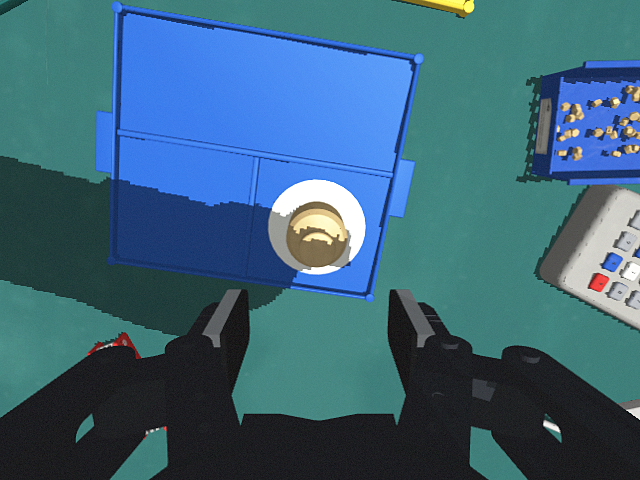

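The weight is upright on the disc (disc centre (317,227), weight (318,237) at its raised height).

Run:
```python
from h import *
k=load('wrist')
print('disc',w(k,317,227,3),'weight',w(k,318,237,33))
c=[w(k,*p,13) for p in((118,8),(418,59),(370,297),(113,262))];print([q.round(1) for q in c],np.mean(c,0), np.degrees(np.arctan2(*(c[1]-c[0])[::-1])))
go((450,-165,160,30))
```

```text
disc [575.02112681 -45.09851296] weight [575.53155565 -44.52507427]
[array([431.9,  71.2]), array([618.3,  74.7]), array([621.9, -87.9]), array([435.7, -93. ])] [526.94281064  -8.75648647] 1.1059165167366272
t 29.08 p [575.1 -44.6 160.4] a 10.0 gap 53.1 q7 0.42
(450, -165, 160) [-9.68, -14.42, 0.02, 0.001, 0.0, -0.348] rows 4.2
```

Call:
jog_arm(series=[[[62, -9.7, -14.4, 0, 0, 0, -0.35], [62, -9.7, -14.4, 0, 0, 0, -0.35], [62, -9.7, -14.4, 0, 0, 0, -0.35], [62, -9.7, -14.4, 0, 0, 0, -0.35], [62, -9.7, -14.4, 0, 0, 0, -0.35], [62, -9.7, -14.4, 0, 0, 0, -0.35], [62, -9.7, -14.4, 0, 0, 0, -0.35], [62, -9.7, -14.4, 0, 0, 0, -0.35], [62, -9.7, -14.4, 0, 0, 0, -0.35]]])

```text
time: 29.83
position: [450.9, -164.2, 159.3]
orientation: [-0.0, 0.499, 0.867, 0.0]
ft_force: [0.2, -0.2, 0.8]
finger_gap: 53.0
gripper_force: 0.0
```

Run:
```python
from h import *
go()
k=snap('wrist');hsv=cv2.cvtColor(k['color'],cv2.COLOR_RGB2HSV).astype(int);H,S,V=hsv[...,0],hsv[...,1],hsv[...,2]
m=(((H<8)|(H>172))&(S>110)&(V>50)).astype(np.uint8);m[330:]=0
m=cv2.morphologyEx(m,cv2.MORPH_CLOSE,np.ones((25,25),np.uint8))
n,l,st,ce=cv2.connectedComponentsWithStats(m);i=1+np.argmax(st[1:,4]);print(st[i],ce[i])
P=np.array([w(k,b,a,18) for a,b in np.argwhere(l==i)],np.float32);r=cv2.minAreaRect(P);print(r,P.mean(0))
bx=cv2.boxPoints(r);e=max((bx[1]-bx[0],bx[2]-bx[1]),key=np.linalg.norm);a=np.degrees(np.arctan2(e[1],e[0]))
a=(a-90)%180;a=a if a<120 else a-180;print('a',a)
x,y=P.mean(0);go((x,y,80,a),(x,y,26,a))
```

```text
t 29.83 p [ 450.9 -164.2  159.3] a 30.2 gap 53.0 q7 0.95
[ 278  211   43  119 2846] [300.30534083 281.24912157]
((453.0549621582031, -194.9766845703125), (26.189006805419922, 87.15359497070312), 32.211761474609375) [ 456.9485  -201.22334]
a 32.21176
t 29.88 p [ 450.8 -164.3  159.3] a 30.2 gap 52.9 q7 0.95
(np.float32(456.9485), np.float32(-201.22334), 80) [-3.51, -1.33, 7.93, -0.0, -0.0, -0.035] rows 2.1
(np.float32(456.9485), np.float32(-201.22334), 26) [-3.51, -1.33, 13.33, -0.0, -0.0, -0.035] rows 3.3
```

Run:
```python
from h import *
k=load('wrist');hsv=cv2.cvtColor(k['color'],cv2.COLOR_RGB2HSV).astype(int);H,S,V=hsv[...,0],hsv[...,1],hsv[...,2]
m=(((H<8)|(H>172))&(S>110)&(V>50))
for v in range(200,380,7):
    c=np.argwhere(m[v,260:350])[:,0]+260
    if len(c): print(v,c.tolist())
```

```text
214 [280, 281, 282, 283, 284, 285, 311, 312, 313, 314, 315, 316]
221 [279, 280, 281, 282, 283, 284, 311, 312, 313, 314, 315, 316]
228 [279, 280, 281, 282, 283, 284, 311, 312, 313, 314, 315, 316]
235 [280, 281, 282, 283, 284, 285, 312, 313, 314, 315, 316, 317]
242 [280, 281, 282, 283, 284, 285, 312, 313, 314, 315, 316, 317]
249 [280, 281, 282, 283, 284, 285, 312, 313, 314, 315, 316, 317]
256 [281, 282, 283, 284, 285, 286, 312, 313, 314, 315, 316, 317]
263 [281, 282, 283, 284, 285, 286, 313, 314, 315, 316, 317, 318]
270 [282, 283, 284, 285, 286, 287, 313, 314, 315, 316, 317, 318]
277 [282, 283, 284, 285, 286, 287, 313, 314, 315, 316, 317, 318]
284 [283, 284, 285, 286, 287, 314, 315, 316, 317, 318, 319]
291 [283, 284, 285, 286, 287, 288, 314, 315, 316, 317, 318, 319]
298 [283, 284, 285, 286, 287, 288, 314, 315, 316, 317, 318, 319]
305 [284, 285, 286, 287, 288, 289, 315, 316, 317, 318, 319]
312 [284, 285, 286, 287, 288, 289, 315, 316, 317, 318, 319, 320]
319 [285, 286, 287, 288, 289, 290, 315, 316, 317, 318, 319, 320]
326 [286, 287, 288, 289, 290, 316, 317, 318, 319, 320]
```

Run:
```python
from h import *
k=load('wrist')
F=w(k,303.5,330,18);N0=w(k,298,211,0);N1=w(k,298,211,18)
print(F,N0,N1,np.linalg.norm(F-N0),np.linalg.norm(F-N1))
C=(F+(N0+N1)/2)/2;e=N1-F;a=np.degrees(np.arctan2(e[1],e[0]))-90;x,y=C;print(C,a)
go((x,y,80,a),(x,y,26,a))
```

```text
[ 477.30849515 -232.59718855] [ 431.68361214 -161.47413584] [ 430.72361791 -157.97330221] 84.49922233789114 87.97087700334338
[ 454.25605509 -196.16045379] 31.974977882902067
t 29.88 p [ 450.8 -164.3  159.3] a 30.2 gap 52.9 q7 0.95
(np.float64(454.25605508632657), np.float64(-196.16045378964657), 80) [-2.93, -1.31, 7.93, -0.0, -0.0, -0.031] rows 2.1
(np.float64(454.25605508632657), np.float64(-196.16045378964657), 26) [-2.94, -1.3, 13.33, -0.0, -0.0, -0.031] rows 3.3
```

Call:
jog_arm(series=[[[62, -2.9, -1.3, 3, 0, 0, -0.03], [62, -2.9, -1.3, 7, 0, 0, -0.03], [62, -2.9, -1.3, 10, 0, 0, -0.03], [62, -2.9, -1.3, 12.3, 0, 0, -0.03], [62, -2.9, -1.3, 13.3, 0, 0, -0.03], [62, -2.9, -1.3, 13.3, 0, 0, -0.03], [40, -2.9, -1.3, 13.3, 0, 0, -0.03], [20, -2.9, -1.3, 13.3, 0, 0, -0.03], [15, -2.9, -1.3, 13.3, 0, 0, -0.03], [15, -2.9, -1.3, 13.3, 0, 0, -0.03]]], grip_force=50)

```text
time: 30.72
position: [454.2, -197.1, 28.3]
orientation: [0.001, 0.486, 0.874, 0.0]
ft_force: [-1.3, 0.2, 7.4]
finger_gap: 24.4
gripper_force: 50.0
```

Call:
jog_arm(series=[[[15, 0, 0, 0, 0, 0, 0], [15, 0, 0, 0, 0, 0, 0], [15, 0, 0, 0, 0, 0, 0], [15, 0, 0, 0, 0, 0, 0], [15, 0, 0, 0, 0, 0, 0]]])

```text
time: 31.13
position: [454.2, -197.1, 28.3]
orientation: [0.001, 0.486, 0.874, 0.0]
ft_force: [-0.4, 0.6, 9.1]
finger_gap: 24.6
gripper_force: 50.2
```

Run:
```python
from h import *
go((455,-195,110,32),(526,37,110,91))
```

```text
t 31.13 p [ 454.2 -197.1   28.3] a 31.8 gap 24.6 q7 1.1
(455, -195, 110) [0.12, 0.19, -8.17, 0.002, 0.002, -0.003] rows 2.0
(526, 37, 110) [16.09, 18.46, -8.17, 0.001, 0.003, -1.033] rows 8.3
```

Call:
jog_arm(series=[[[15, 0, 0, -3, 0, 0, 0], [15, 0, 0, -8.2, 0, 0, 0], [15, 16.1, 18.5, -8.2, 0, 0, -1.03], [15, 16.1, 18.5, -8.2, 0, 0, -1.03], [15, 16.1, 18.5, -8.2, 0, 0, -1.03], [15, 16.1, 18.5, -8.2, 0, 0, -1.03], [15, 16.1, 18.5, -8.2, 0, 0, -1.03], [15, 16.1, 18.5, -8.2, 0, 0, -1.03], [15, 16.1, 18.5, -8.2, 0, 0, -1.03], [15, 16.1, 18.5, -8.2, 0, 0, -1.03]]])

```text
time: 31.97
position: [526.6, 40.9, 109.8]
orientation: [0.001, 0.002, 1.0, 0.0]
ft_force: [-0.4, -1.2, 0.0]
finger_gap: 24.5
gripper_force: 49.6
```

Call:
jog_arm(series=[[[15, 0, 0, 0, 0, 0, 0], [15, 0, 0, 0, 0, 0, 0], [15, 0, 0, 0, 0, 0, 0], [15, 0, 0, 0, 0, 0, 0]]])

```text
time: 32.3
position: [525.7, 36.7, 109.1]
orientation: [0.0, 0.01, 1.0, -0.0]
ft_force: [0.1, -0.1, -0.6]
finger_gap: 24.4
gripper_force: 49.6
```

Run:
```python
from h import *
go((527.5,37.2,60,91.1),(527.5,37.2,31.5,91.1))
```

```text
t 32.3 p [525.7  36.7 109.1] a 88.9 gap 24.4 q7 1.34
(527.5, 37.2, 60) [-0.18, 0.05, 4.91, -0.0, 0.0, -0.039] rows 1.2
(527.5, 37.2, 31.5) [-0.18, 0.05, 7.76, -0.0, 0.0, -0.039] rows 1.9
```

Call:
jog_arm(series=[[[15, -0.2, 0, 2, 0, 0, -0.04], [15, -0.2, 0, 4.5, 0, 0, -0.04], [15, -0.2, 0, 6.5, 0, 0, -0.04], [15, -0.2, 0, 7.3, 0, 0, -0.04], [15, -0.2, 0, 7.7, 0, 0, -0.04], [15, -0.2, 0, 7.7, 0, 0, -0.04], [15, -0.2, 0, 7.7, 0, 0, -0.04], [40, -0.2, 0, 7.7, 0, 0, -0.04], [45, -0.2, 0, 7.7, 0, 0, -0.04], [45, -0.2, 0, 7.7, 0, 0, -0.04]]])

```text
time: 33.13
position: [528.0, 37.3, 32.3]
orientation: [0.0, -0.012, 1.0, 0.0]
ft_force: [0.1, 0.9, -0.1]
finger_gap: 38.8
gripper_force: 0.0
```

Call:
jog_arm(series=[[[48, 0, 0, -1, 0, 0, 0], [48, 0, 0, -4, 0, 0, 0], [48, 0, 0, -8, 0, 0, 0], [48, 0, 0, -12, 0, 0, 0], [60, 0, 0, -15, 0, 0, 0], [60, 0, 0, -15, 0, 0, 0], [60, 0, 0, -15, 0, 0, 0], [60, 0, 0, -15, 0, 0, 0]]])

```text
time: 33.8
position: [527.4, 37.2, 182.2]
orientation: [0.0, -0.012, 1.0, -0.0]
ft_force: [0.5, -0.8, -1.1]
finger_gap: 51.1
gripper_force: 0.0
```

Run:
```python
from h import *
go()
k=snap('wrist');t=snap('top')
hsv=cv2.cvtColor(k['color'],cv2.COLOR_RGB2HSV).astype(int);H,S,V=hsv[...,0],hsv[...,1],hsv[...,2]
m=(((H<8)|(H>172))&(S>110)&(V>50)).astype(np.uint8)
m=cv2.morphologyEx(m,cv2.MORPH_CLOSE,np.ones((31,31),np.uint8))
n,l,st,ce=cv2.connectedComponentsWithStats(m);i=1+np.argmax(st[1:,4]);print(st[i],ce[i])
P=np.array([w(k,b,a,21) for a,b in np.argwhere(l==i)],np.float32);print(cv2.minAreaRect(P))
b=((H>100)&(H<125)&(S>120)).astype(np.uint8);c=max(cv2.findContours(b,0,2)[0],key=cv2.contourArea)
print('blue tray bbox',cv2.boundingRect(c)); P=np.array([w(k,*q[0],10) for q in c],np.float32);print(cv2.minAreaRect(P))
```

```text
t 33.8 p [527.4  37.2 182.2] a 91.4 gap 51.1 q7 1.39
[ 300  167   37  114 3951] [317.89951911 222.94305239]
((526.3623046875, 37.027069091796875), (84.26113891601562, 25.278779983520508), 1.2524147033691406)
blue tray bbox (128, 67, 249, 280)
((525.199951171875, -9.00628662109375), (213.01246643066406, 172.31651306152344), 1.2276183366775513)
```

The hex set measures (526.4, 37.0) at 1.25°, against a lane centre of (526, 37.2) at 1.2°. Everything is placed and the gripper is clear, so I'm handing in.

```bash
python3 -c "
from h import *
print(hand_in())"
```

```text
the job is handed in; nothing more can be done
None
```

Both kits are made up and handed in at about 34 s: by the wrist-camera checks every item is within about 3 mm of its spot, the marker and hex keys lie flat along their lanes, and the tub was never tipped.

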